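# Top up the tilting bin and latch it

## Task

Take the metal tin of six roller balls out from under its steel stall and pour all six into the green tilting bin while the bin still leans forward, then stand the empty tin back in the stall. After that push the bin upright against its stop and, last, swing the raised latch bar down until it lies in the catch on the bin's front. Leave the other things on the table where they are.

Things in the scene. Friction and masses are not known exactly. Their poses are not given: they have to be found in the camera images.
- bracket: Steel pivot bracket fixed to the table: base plate 180 x 230 x 6 mm (x from -65 to +115), two cheeks at y = +-95 mm up to z = 60 mm. Origin on the table under the bin's pivot; x points from its front (robot's side) to its back, y to the latch post's side, z up. Latch post: 12 x 24 mm, up to z = 118 mm, at x = -50, y = +100 mm.
- bin (a joint): Tilt of the green bin about its pivot, a line along bracket y at bracket x = 0, z = 40 mm, just behind and below its lower front edge. 0 = upright (its stop), positive = leaning to the front (bracket -x); starts at 0.40 to 0.56, at most 0.62 rad. Stiff: stays where left, moves at about 3 N at the front rim.
- bin_in (a point): Centre of the bin's inner floor, 15 mm above and 50 mm behind the pivot line in the bin's frame; axes turn with the bin (z to the mouth, x to the back, y as the bracket's). Bin: green plastic, 140 (x) x 160 (y) x 115 mm outside, walls and floor 5 mm, open on top. Upright, its outer floor is at z = 50 mm, its rim at 165 mm, its front face at bracket x = -20 mm.
- bin_mouth (a point): Centre of the bin's open mouth, in the rim plane, 110 mm above bin_in along the bin's z.
- catch (a point): The catch on the bin's front face, a steel U open at the top, 22 mm wide (y), standing out 38 mm from the face; this point is the middle of the U's floor. Bin upright: at bracket x = -43, y = -35, z = 106 mm; the U's outer lip reaches z = 127 mm.
- bar (a joint): Angle of the steel latch bar about its hinge on the latch post (axis along bracket x). 0 = closed: level, pointing along bracket -y, lying in the catch; pi/2 = straight up; starts at 1.5 to 1.85 (up to 16 deg past upright, leaning outwards), stops at 2.0 rad. Stiff: stays where left, moves at about 2 N at bar_push.
- bar_hinge (a point): Hinge of the latch bar: bracket x = -43, y = 100, z = 112 mm. The bar swings in the bracket's plane x = -43 mm; it is 8 mm thick (x), 12 mm wide, and reaches 148 mm from the hinge, its end turned down by 12 mm.
- bar_push (a point): Point on the bar's upper edge (its outer side when raised), 100 mm from the hinge and 6 mm off its centre line: a good place to push, clear of the catch, which crosses the bar 124 to 146 mm from the hinge.
- stall: Steel bridge fixed to the table, the tin's stall: walls 6 mm thick at y = +-110 mm (x 20 to 80 mm), roof with underside at z = 173 mm from x = +12 to +87 mm, on it a paper roll up to z = 230 mm. Open in front (-x, robot's side) and behind. Origin on the table at the tin's place; z up. The roof bars a gripper coming straight down.
- tin: Plain, slightly tapered metal tin without handle, outer diameter 54 mm at the foot and 68 mm at the rim, 85 mm high, wall 2.5 mm, floor 4 mm, open on top, about 0.11 kg. Origin at the centre of its underside, z along its axis. It stands on the table under the stall's roof and holds the six balls, filled to about 45 mm.
- ball0: White nylon roller ball, 22 mm diameter, 12 g, origin at its centre; one of six in the tin.
- ball1: White nylon roller ball, 22 mm diameter, 12 g, origin at its centre; one of six in the tin.
- ball2: White nylon roller ball, 22 mm diameter, 12 g, origin at its centre; one of six in the tin.
- ball3: White nylon roller ball, 22 mm diameter, 12 g, origin at its centre; one of six in the tin.
- ball4: White nylon roller ball, 22 mm diameter, 12 g, origin at its centre; one of six in the tin.
- ball5: White nylon roller ball, 22 mm diameter, 12 g, origin at its centre; one of six in the tin.
- wedge: Bystander: grey rubber door wedge, 120 x 42 x 30 mm, origin at the centre of its underside. Leave it alone.
- mug: Bystander: red enamel mug with a handle, 80 mm wide, 85 mm high, origin at the centre of its underside. Leave it alone.
- scanner: Bystander: blue handheld scanner lying on its side, about 170 x 105 x 60 mm, origin at the centre of its underside. Leave it alone.
- crate: Bystander: small open pine crate, 130 x 180 x 90 mm, origin at the centre of its underside. Leave it alone.
- parcel: Bystander: cardboard parcel, 150 x 200 x 100 mm, origin at the centre of its underside. Leave it alone.
- tape: Bystander: roll of packing tape lying flat, 110 mm across, 48 mm high, origin at the centre of its underside. Leave it alone.

How it is judged:
By the outcome, as a careful person would: the job done as asked, in the order asked, and still so for the second after the job is handed in, with the robot touching nothing.
It also fails if it takes over 72 s, if anything falls off the work surface, if the arm or the gripper's body presses on something with over 40 N, if the wrist force passes 120 N, or if a joint passes its speed limit or range.

## Robot

A 6-joint arm with a two-finger parallel gripper is mounted at the origin on the work surface. World frame = base frame: x ahead of the robot, y to its left, z up, the work surface at z = 0. Lengths are in m, angles in rad, forces in N, time in s.
With the tool pointing down it reaches from about 0.275 to 0.875 m from the base axis. Payload 12.5 kg.
Tool frame: the origin (TCP) lies midway between the tips of the shut fingers; the grasp point (between the pads) lies 19 mm behind it; z points along the fingers, y is the direction in which the jaws open and shut (so a half turn about z gives the same grasp; the last joint's range is limited). The gripper opens to 85 mm and grips with 20 to 120 N. Pads are 22 mm wide; open, the fingers measure 114 mm over their backs; the gripper's body (76 mm by 85 mm) begins 54 mm behind the grasp point. The pads swing forward as they close: fully open they stand 13 mm farther back than shut.
Start: joints at [1.018, 0.351, 1.652, -0, 1.139, -0.085], TCP at [0.248, 0.491, 0.231] pointing down, gripper open.
Joint ranges: [-2.75, 2.75], [-0.79, 2.1], [0.01, 2.65], [-1.57, 4.71], [0.07, 3.14], [-2.87, 2.87]. Speed limits (rad/s): [2.22, 2.22, 2.79, 3.14, 3.14, 3.14].

## Interface

Orientations are given as [roll, pitch, yaw] about the fixed x, y, z axes, in that order (R = Rz(yaw) Ry(pitch) Rx(roll)).
In Python, from plant import env gives the robot as it stands.
- The arm moves only by the shell command python3 -m handwheel 'ROWS'. ROWS is JSON, a list of rows, each an object with "offset": the shift along the world's x, y, z in m, a list of three; "dr": the turn, a rotation vector about the world's x, y, z in rad, a list of three; "jaw": the finger opening in m, from 0 to 0.0854. In form: [{"offset": [tx, ty, tz], "dr": [wx, wy, wz], "jaw": jaw}, ...]. A call has 1 to 8 rows; each row is the pose to reach, as a shift and turn from the pose measured when the call began; what a row does not reach only later rows make up. A row lasts 1/10 s, in which the tool goes at most 50 mm and 8.59 degrees, less where a joint would pass 70% of its speed; a pose out of reach is approached as far as the arm can. A call with a gripper value outside its range is refused whole. The fingers move at their own pace and stop on an object; the grip force is fixed at half the most. Time passes only in rows, so rows that repeat a pose let the fingers close. It gives the time, the measured TCP pose, the force and the opening at its end, in the units of the state.
- env.get_state(): the state, without advancing time (a new reading comes with each control period).
- env.grab_frame(name): name is "side" or "top" or "wrist"; returns the picture (384x512x3 uint8, red, green, blue); there is no depth.
- env.camera_info(name): a dict with "intrinsics" (3x3 intrinsics, pixels), "R" (3x3) and "t" (3): a world point X has camera coordinates R X + t; the wrist camera has in their place "T_tool_cam" (4x4, takes a point from camera to tool coordinates, whose origin is the TCP and whose axes are the flange's). Camera axes: x right, y down, z forward; pixel columns grow to the right and rows downward; lengths in m; the calibration is good to about 2 mm. A picture is of the moment at which its call begins: read the wrist's pose just before it. camera_info takes no time and is no camera call.
- env.job_done(): hands the job in, once; it reports no verdict.
Trained networks look in the newest picture that a camera, given by its name, has taken for a name from the list of things; names that differ only in an ending like _2 or _b are one class to them, and where a whole thing is asked for, a point or a joint stands for the part that bears it (a point fixed in the world has none). Each returns a list of dicts, best first, with "score" (0 to 1); they miss things now and then, are a little off and sometimes report something else, mostly with a low value. They report only what shows in the picture. A call takes as long as a camera call.
- env.silhouettes(camera, name): "pixels" (384x512 bool, what is visible of it) and "extent" ([left, top, width, height] in pixels, round what is visible of it).
The state is a dict: "time_s": time; "qpos": joint angles; "joint_vel": joint speeds; "joint_efforts": joint torques, N m; "ee_pos": TCP position; "orientation": TCP orientation; "contact_force": force on the tool from outside, world axes, zero at the start; "torque": the same for the moment, N m; "finger_gap": opening from 0.0 (shut) to 1.0 (fully open).
Only numpy, scipy, OpenCV 4.12 (cv2) and the standard library are available. Lean on these libraries where they do the work, as an engineer would, in place of code of your own. Each camera call takes 0.05 s, during which the arm holds its last target. There are 200 camera calls.

## Working session

There is one attempt and no reset: what is moved stays moved. The work goes in short steps, Python scripts to look and compute and a shell command to move; the robot and the scene stay as the last step left them, time stands still between calls to the robot, and variables do not carry over. Pictures are saved under pics/ and viewed, on a budget of 13 in all, crops included, one or two more only if the job needs it, and the job is handed in when it is done.

```bash
ls; mkdir -p pics
python3 - <<'E'
from plant import env
import cv2,numpy as np
s=env.get_state();print({k:np.round(v,3).tolist() for k,v in s.items()})
for c in("side","top"):
    cv2.imwrite(f"pics/{c}0.png",env.grab_frame(c)[:,:,::-1])
    i=env.camera_info(c);print(c,np.round(i["intrinsics"],1).tolist(),np.round(i["R"],3).tolist(),np.round(i["t"],3).tolist(), (-np.array(i["R"]).T@np.array(i["t"])).round(3))
print(env.camera_info("wrist"))
E
```

```text
pics
{'time_s': 0.0, 'qpos': [1.018, 0.351, 1.652, -0.0, 1.139, -0.085], 'joint_vel': [-0.001, -0.001, 0.002, 0.002, -0.001, 0.002], 'joint_efforts': [0.0, -50.612, -29.14, -0.0, 0.005, -0.0], 'ee_pos': [0.248, 0.491, 0.231], 'orientation': [-3.14, -0.0, 2.674], 'contact_force': [-0.374, 0.706, -0.345], 'torque': [-0.043, 0.008, -0.016], 'finger_gap': 1.002}
side [[381.1, 0.0, 254.3], [0.0, 381.1, 186.2], [0.0, 0.0, 1.0]] [[0.994, -0.112, -0.005], [-0.092, -0.781, -0.618], [0.065, 0.614, -0.786]] [-0.557, 0.11, 1.245] [ 0.482 -0.742  1.044]
top [[417.2, 0.0, 253.4], [0.0, 417.2, 190.5], [0.0, 0.0, 1.0]] [[-0.014, -1.0, 0.003], [-0.98, 0.013, -0.197], [0.196, -0.006, -0.98]] [0.006, 0.554, 1.263] [0.295 0.006 1.347]
{'intrinsics': array([[336.66245687,   0.        , 254.31203393],
       [  0.        , 336.66245687, 193.53811806],
       [  0.        ,   0.        ,   1.        ]]), 'T_tool_cam': array([[ 8.99320290e-04, -9.56465740e-01, -2.91843245e-01,
         7.48038490e-02],
       [ 9.99999276e-01,  6.26716498e-04,  1.02756115e-03,
         3.72807219e-04],
       [-7.99924059e-04, -2.91843957e-01,  9.56465611e-01,
        -1.43065489e-01],
       [ 0.00000000e+00,  0.00000000e+00,  0.00000000e+00,
         1.00000000e+00]])}
```

View pics/side0.png

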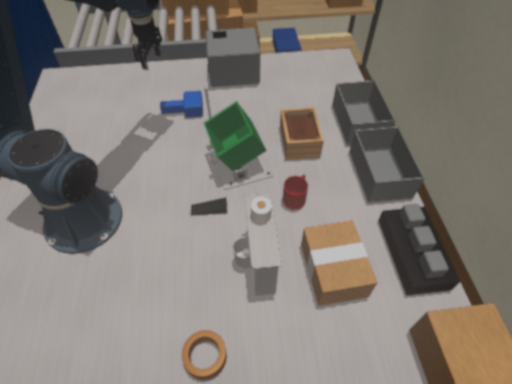

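View pics/top0.png

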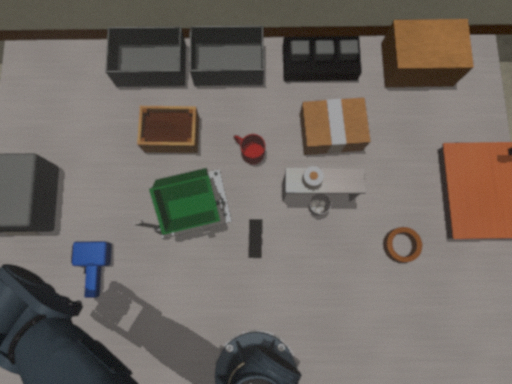

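```bash
cat > h.py <<'E'
from plant import env
import cv2,numpy as np
from scipy.spatial.transform import Rotation as Ro
from scipy.optimize import minimize
def cam(c):
    i=env.camera_info(c); K=np.array(i["intrinsics"])
    if c!="wrist": return K,np.array(i["R"]),np.array(i["t"])
    s=env.get_state(); T=np.eye(4);T[:3,:3]=Ro.from_euler("xyz",s["orientation"]).as_matrix();T[:3,3]=s["ee_pos"]
    M=np.linalg.inv(T@np.array(i["T_tool_cam"]));return K,M[:3,:3],M[:3,3]
def proj(C,X):
    K,R,t=C;p=(np.atleast_2d(X)@R.T+t)@K.T;return p[:,:2]/p[:,2:]
def ray(C,uv,z):
    K,R,t=C;d=R.T@np.linalg.inv(K)@[uv[0],uv[1],1];o=-R.T@t;return o+d*(z-o[2])/d[2]
def box(a,b): return np.array([[x,y,z] for x in(a[0],b[0]) for y in(a[1],b[1]) for z in(a[2],b[2])])
def cyl(r0,r1,z0,z1):
    a=np.linspace(0,2*np.pi,24);return np.vstack([np.c_[r*np.cos(a),r*np.sin(a),0*a+z] for r,z in((r0,z0),(r1,z1))])
def mask(C,parts):
    m=np.zeros((384,512),np.uint8)
    for P in parts: cv2.fillConvexPoly(m,cv2.convexHull(np.round(proj(C,P)*16).astype(np.int32)),1,shift=4)
    return m
def place(parts,x,y,yaw): 
    R=Ro.from_euler("z",yaw).as_matrix();return [P@R.T+[x,y,0] for P in parts]
STALL=[box((.02,-.113,0),(.08,-.107,.173)),box((.02,.107,0),(.08,.113,.173)),box((.012,-.113,.173),(.087,.113,.177)),]
def binp(th):  # bin in bracket frame, th positive leaning to -x
    R=Ro.from_euler("y",-th).as_matrix()
    P=[box((-.02,-.08,.01),(.12,.08,.125))]
    return [p@R.T+[0,0,.04] for p in P]
def bar(a):
    d=np.array([0,-np.cos(a),np.sin(a)]);n=np.array([0,np.sin(a),np.cos(a)]);h=np.array([-.043,.1,.112])
    return [np.array([h+d*r+n*w+[e,0,0] for r in(0,.148) for w in(-.006,.006) for e in(-.004,.004)])]
def iou(a,b): return (a&b).sum()/max(1,(a|b).sum())
E
python3 - <<'E'
from h import *
import pickle
D={}
for c in("side","top"):
    env.grab_frame(c)
    for n in("tin","stall","bin","bar","bracket","catch"):
        r=env.silhouettes(c,n)
        print(c,n,[(round(float(q["score"]),2),list(map(int,q["extent"])),int(q["pixels"].sum())) for q in r[:3]])
        if r: D[c,n]=r[0]["pixels"]
pickle.dump(D,open("sil.pkl","wb"))
im=[cv2.resize(cv2.imread("pics/side0.png")[90:300,180:320],None,fx=2.8,fy=2.8,interpolation=2),cv2.resize(cv2.imread("pics/top0.png")[150:260,120:380],(500,212),interpolation=2)]
b=np.zeros((588,392+400,3),np.uint8);b[:588,:392]=im[0];
b[:290,392:]=cv2.resize(cv2.imread("pics/top0.png")[155:245,130:254],(400,290));b[294:584,392:]=cv2.resize(cv2.imread("pics/top0.png")[145:235,270:394],(400,290))
cv2.imwrite("pics/crop1.png",b)
E
```

```text
side tin [(0.66, [233, 236, 17, 31], 405), (0.37, [189, 197, 37, 17], 498)]
side stall [(0.72, [241, 195, 40, 99], 2681), (0.52, [234, 236, 16, 33], 377), (0.21, [191, 196, 35, 18], 514)]
side bin [(0.8, [203, 97, 64, 74], 2619)]
side bar [(0.49, [204, 87, 7, 30], 113)]
side bracket [(0.59, [201, 87, 69, 106], 3869), (0.36, [203, 97, 61, 73], 2629)]
side catch []
top tin [(0.49, [307, 194, 23, 21], 193)]
top stall [(0.6, [283, 170, 86, 32], 2235)]
top bin [(0.92, [148, 171, 72, 62], 3332), (0.36, [69, 240, 41, 57], 1506)]
top bar []
top bracket [(0.95, [131, 169, 99, 69], 4301), (0.2, [152, 168, 67, 66], 3252)]
top catch [(0.61, [148, 168, 72, 65], 3378)]
```

View pics/crop1.png

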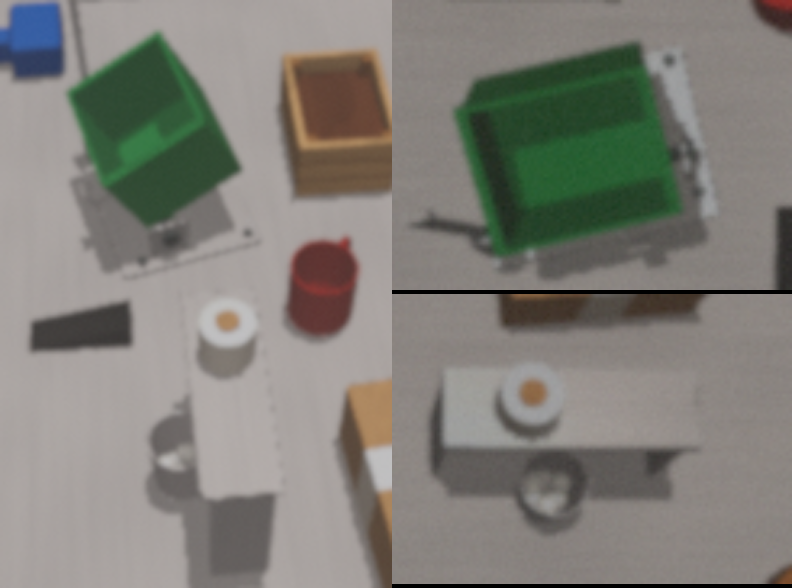

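The crops show the bin leaning toward the robot, the bar raised at the bin's left (+y), and the tin half out in front of the stall roof. Next I fit the poses.

```bash
cat >> h.py <<'E'
def fit(obs,model,x0,scale,draw=0):
    """obs: list of (C,mask,key); model(x)->{key:parts}"""
    def f(x):
        M=model(x);return -sum(iou(mask(C,M[k])>0,m) for C,m,k in obs)
    best=None
    for s in range(4):
        r=minimize(f,x0 if best is None else best.x,method="Nelder-Mead",options=dict(initial_simplex=np.vstack([x0 if best is None else best.x]*(len(x0)+1))+np.vstack([np.zeros(len(x0)),np.diag(scale)*(-1)**s]),xatol=1e-4,fatol=1e-5,maxiter=800))
        if best is None or r.fun<best.fun: best=r
    return best.x,[-best.fun]+[round(float(iou(mask(C,model(best.x)[k])>0,m)),3) for C,m,k in obs]
E
python3 - <<'E'
from h import *
import pickle
D=pickle.load(open("sil.pkl","rb"));S,T=cam("side"),cam("top")
roll=[]
def stallm(x):
    P=place(STALL+[cyl(.029,.029,.177,.23)+[.05,x[3],0]],*x[:3]);return {"s":P}
p0=ray(T,(325,182),.175);print("roof",p0)
x,q=fit([(S,D["side","stall"],"s"),(T,D["top","stall"],"s")],stallm,[p0[0]-.05,p0[1],0,.03],[.02,.02,.1,.02]);print("stall",x.round(4),q)
Z=x
R=Ro.from_euler("z",x[2]).as_matrix()
print("tin px pred",proj(S,place([np.array([[0,0,.085]])],*x[:3])[0]),proj(T,place([np.array([[0,0,.085]])],*x[:3])[0]), "rim ray top", ray(T,(318,206),.085))
b0=ray(T,(186,203),.1)
def binm(x): return {"b":place(binp(x[3]),*x[:3])}
for yaw in(.2,-.2):
    x,q=fit([(S,D["side","bin"],"b"),(T,D["top","bin"],"b")],binm,[b0[0],b0[1],yaw,.48],[.02,.02,.1,.08]);print("bin",x.round(4),q)
h=place([np.array([[-.043,.1,.112]])],*x[:3])[0];print("hinge",h,proj(S,h),proj(T,h))
for a in(1.5,1.7,1.85):
    e=place(bar(a),*x[:3])[0].mean(0)*2-h;print(a,proj(S,e),proj(T,e))
for c,C in(("side",S),("top",T)):
    im=cv2.imread(f"pics/{c}0.png");im=cv2.resize(im,None,fx=4,fy=4,interpolation=2)
    def dr(parts,col):
        for P in parts: cv2.polylines(im,[cv2.convexHull(((proj(C,P)+.5)*4).astype(np.int32))],True,col,1)
    dr(place(binp(x[3])+bar(1.7),*x[:3]),(0,0,255));dr(place([box((-.065,-.115,0),(.115,.115,.006))],*x[:3]),(255,0,0))
    dr(place(STALL,*Z[:3]),(0,255,255));dr(place([cyl(.034,.034,.085,.085),cyl(.027,.027,0,0)],*Z[:3]),(255,0,255))
    r=(im[80*4:300*4,185*4:290*4] if c=="side" else im[150*4:250*4,120*4:380*4])
    cv2.imwrite(f"pics/ov_{c}.png",r)
a=cv2.imread("pics/ov_side.png");b=cv2.imread("pics/ov_top.png");a=cv2.resize(a,(286,600))
w=np.zeros((600,800,3),np.uint8);w[:,:286]=a;w[:290,290:790]=cv2.resize(b[:,:520],(500,290)) if 0 else b[40:330,60:560][:, :500];w[300:590,290:790]=b[60:350,540:1040];cv2.imwrite("pics/ov.png",w)
E
```

```text
roof [ 0.55229363 -0.20748383  0.175     ]
stall [ 0.5076 -0.2047 -0.0118  0.0447] [np.float64(1.9019831142175214), 0.954, 0.948]
tin px pred [[243.87086096 246.23699061]] [[319.76944733 202.56866721]] rim ray top [ 0.49705592 -0.19877895  0.085     ]
bin [0.5    0.1979 0.2351 0.4397] [np.float64(1.9126139578922685), 0.961, 0.952]
bin [0.4992 0.1988 0.2206 0.4338] [np.float64(1.9145048901741437), 0.956, 0.959]
hinge [[0.43541343 0.28692544 0.112     ]] [[210.39474495 123.82319818]] [[156.68005377 227.31505173]]
1.5 [[206.87625974  92.02300001]] [[147.96221137 220.18731211]]
1.7 [[204.62731754  86.88886805]] [[136.93012369 222.83638521]]
1.85 [[203.14278392  84.16611734]] [[129.23757662 224.95658508]]
```

View pics/ov.png

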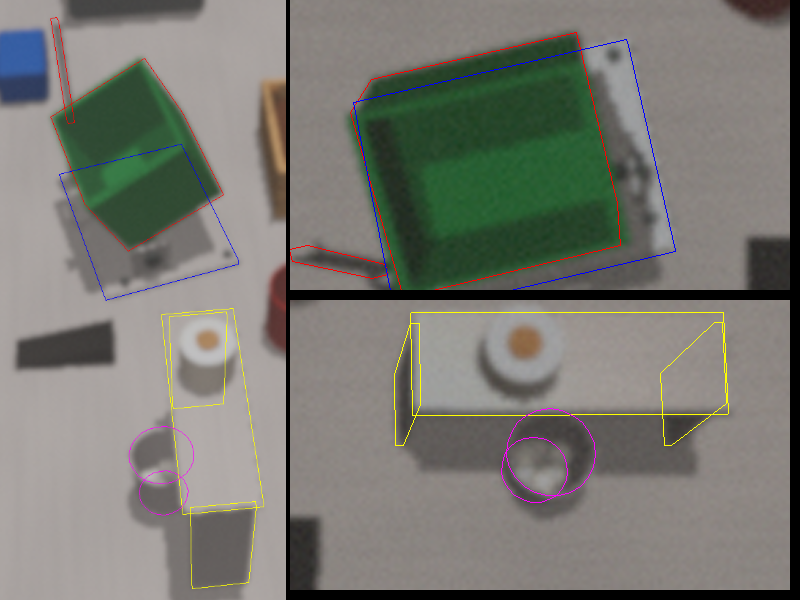

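```bash
python3 -m handwheel '[{"offset":[0,-0.03,0.05],"dr":[0,0,0],"jaw":0.0854},{"offset":[0.02,-0.07,0.09],"dr":[0,0,-0.1],"jaw":0.0854},{"offset":[0.03,-0.12,0.1],"dr":[0,0,-0.2],"jaw":0.0854},{"offset":[0.04,-0.17,0.1],"dr":[0,0,-0.3],"jaw":0.0854},{"offset":[0.05,-0.22,0.1],"dr":[0,0,-0.4],"jaw":0.0854},{"offset":[0.06,-0.27,0.1],"dr":[0,0,-0.5],"jaw":0.0854},{"offset":[0.07,-0.32,0.1],"dr":[0,0,-0.6],"jaw":0.0854},{"offset":[0.07,-0.37,0.1],"dr":[0,0,-0.7],"jaw":0.0854}]'; python3 -c "
from h import *
s=env.get_state();print(s['qpos'].round(4),np.round(s['ee_pos'],4),np.round(s['orientation'],4))"
```

```text
time_s: 1.6
ee_pos: [0.3169, 0.1392, 0.3315]
orientation: [3.141, 0.0, 1.97]
contact_force: [2.0, 0.4, -0.6]
finger_gap: 0.997
[ 2.7930e-01 -1.4960e-01  1.9618e+00 -1.0000e-04  1.3284e+00 -1.2000e-01] [0.3169 0.1392 0.3315] [3.1406e+00 3.0000e-04 1.9701e+00]
```

```bash
python3 -m handwheel '[{"offset":[0,-0.04,0],"dr":[0,0.1,-0.1],"jaw":0.0854},{"offset":[0,-0.08,0],"dr":[0,0.1,-0.2],"jaw":0.0854},{"offset":[0,-0.12,0],"dr":[0,0.1,-0.3],"jaw":0.0854},{"offset":[0,-0.16,0],"dr":[0,0.1,-0.4],"jaw":0.0854},{"offset":[0,-0.18,0],"dr":[0,0.1,-0.5],"jaw":0.0854},{"offset":[0,-0.18,0],"dr":[0,0.1,-0.6],"jaw":0.0854},{"offset":[0,-0.18,0],"dr":[0,0.1,-0.7],"jaw":0.0854},{"offset":[0,-0.18,0],"dr":[0,0.1,-0.8],"jaw":0.0854}]'; python3 -c "
from h import *
s=env.get_state();print(s['qpos'].round(4),np.round(s['ee_pos'],4),np.round(s['orientation'],4))"
```

```text
time_s: 2.4
ee_pos: [0.3168, -0.041, 0.3315]
orientation: [-3.045, 0.001, 1.165]
contact_force: [-1.1, -0.1, 0.1]
finger_gap: 1.0
[-0.2841 -0.1528  1.9672  0.0113  1.4227  0.1199] [ 0.3168 -0.041   0.3315] [-3.0454e+00  5.0000e-04  1.1646e+00]
```

```bash
cat >> h.py <<'E'
from scipy.optimize import least_squares
def rot(a,t): return Ro.from_rotvec(np.array(a)*t).as_matrix()
# planar arm + spherical wrist; p=[a1,d1,L2,L3,L4,off]
def fk(q,p):
    a1,d1,L2,L3,L4,off=p; Y=np.array([0,1,0.]);Z=np.array([0,0,1.])
    R=rot(Z,q[0]);x=R@[a1,off,d1]
    R=R@rot(Y,q[1]);x=x+R@[0,0,L2]
    R=R@rot(Y,q[2]);x=x+R@[0,0,L3]
    R=R@rot(Z,q[3])@rot(Y,q[4]);x=x+R@[0,0,L4]
    R=R@rot(Z,q[5])@rot(Z,np.pi/2);return x,R
E
python3 - <<'E'
from h import *
Q=[[1.018,.351,1.652,0,1.139,-.085],[.2793,-.1496,1.9618,0,1.3284,-.12],[-.2841,-.1528,1.9672,.0113,1.4227,.1199]]
X=[[.248,.491,.231],[.3169,.1392,.3315],[.3168,-.041,.3315]]
O=[[-3.14,0,2.674],[3.1406,0,1.9701],[-3.0454,.0005,1.1646]]
for q,o in zip(Q,O):
    M=Ro.from_euler("xyz",o).as_matrix();print(np.round(fk(q,[0]*6)[1].T@M,2).tolist())
# bounded prior
pr=np.array([0,.36,.45,.45,.3,.05])
r=least_squares(lambda p:np.r_[np.concatenate([fk(q,p)[0]-x for q,x in zip(Q,X)])*1000,(p-pr)*.05],pr)
print(r.x.round(4),r.fun.round(2),np.linalg.svd(r.jac)[1].round(3))
E
```

```text
[[1.0, 0.0, -0.0], [-0.0, 1.0, -0.0], [0.0, 0.0, 1.0]]
[[1.0, 0.0, 0.0], [-0.0, 1.0, 0.0], [-0.0, -0.0, 1.0]]
[[1.0, -0.0, 0.0], [0.0, 1.0, -0.0], [-0.0, 0.0, 1.0]]
[-0.0027  0.2338  0.4716  0.4281  0.2663  0.0466] [ 0.17 -0.1  -0.   -0.04  0.1  -0.04  0.04  0.08  0.04 -0.   -0.01  0.
 -0.   -0.   -0.  ] [3047.63  2361.076 1732.057  351.375  108.039   45.958]
```

```bash
cat >> h.py <<'E'
P0=np.array([-0.0027,.2338,.4716,.4281,.2663,.0466])
LO=np.array([-2.75,-.79,.01,-1.57,.07,-2.87]);HI=np.array([2.75,2.1,2.65,4.71,3.14,2.87])
def tool(psi,p,roll=0,camup=1):
    "heading psi, p below horizontal, roll about tool z (right-handed), camera up/down"
    z=[np.cos(p),0,-np.sin(p)];x=np.array([np.sin(p),0,np.cos(p)])*camup
    R=np.c_[x,np.cross(z,x),z];return rot([0,0,1],psi)@R@rot([0,0,1],roll)
def ik(X,R,seeds=30,rng=np.random.default_rng(0),q0=None):
    "all distinct in-range solutions"
    out=[]
    f=lambda q:np.r_[fk(q,P0)[0]-X,.3*Ro.from_matrix(fk(q,P0)[1].T@R).as_rotvec()]
    S=[q0] if q0 is not None else [rng.uniform(LO,HI) for _ in range(seeds)]
    for s in S:
        s=np.clip(s,LO+.01,HI-.01);r=least_squares(f,s,bounds=(LO,HI))
        if np.abs(r.fun).max()<1e-4 and not any(np.abs(r.x-o).max()<.05 for o in out): out.append(r.x)
    return out
E
cat > t.py <<'E'
from h import *
g=np.array([.502,-.2,.055])
for psi in(-.9,-.5,-.1,.3):
  for p in(.45,.65):
    for cu in(1,-1):
        R=tool(psi,p,0,cu);S=ik(g+.019*R[:,2],R,14)
        for q in S:
            q3=(fk(q,[*P0[:4],0,P0[5]])[0]);print("G",psi,p,cu,q.round(2),"wrist",q3.round(2))
E
timeout 300 python3 t.py
```

```text
G -0.9 0.45 1 [-0.2   0.72  2.3   3.89  1.03 -1.66] wrist [ 0.36 -0.03  0.16]
G -0.9 0.45 -1 [-0.2   0.72  2.3   3.89  1.03  1.48] wrist [ 0.36 -0.03  0.16]
G -0.9 0.65 1 [-0.24  0.62  2.27  3.96  0.73 -1.81] wrist [ 0.38 -0.05  0.2 ]
G -0.9 0.65 -1 [-0.24  0.62  2.27  3.96  0.73  1.33] wrist [ 0.38 -0.05  0.2 ]
G -0.5 0.45 1 [-0.44  0.71  2.4   3.2   1.09 -1.57] wrist [ 0.31 -0.09  0.16]
G -0.5 0.45 -1 [-0.44  0.71  2.4   3.2   1.09  1.57] wrist [ 0.31 -0.09  0.16]
G -0.5 0.65 1 [-0.45  0.59  2.36  3.21  0.73 -1.59] wrist [ 0.33 -0.11  0.2 ]
G -0.5 0.65 -1 [-0.45  0.59  2.36  3.21  0.73  1.56] wrist [ 0.33 -0.11  0.2 ]
G -0.1 0.45 1 [-0.71  0.71  2.37  2.52  1.08 -1.54] wrist [ 0.28 -0.18  0.16]
G -0.1 0.45 -1 [-0.71  0.71  2.37  2.52  1.08  1.6 ] wrist [ 0.28 -0.18  0.16]
G -0.1 0.65 1 [-0.66  0.6   2.33  2.47  0.75 -1.41] wrist [ 0.31 -0.18  0.2 ]
G -0.1 0.65 -1 [-0.66  0.6   2.33  2.47  0.75  1.73] wrist [ 0.31 -0.18  0.2 ]
G 0.3 0.45 1 [-0.86  0.73  2.23  1.89  1.06 -1.38] wrist [ 0.29 -0.27  0.16]
G 0.3 0.45 -1 [-0.86  0.73  2.23  1.89  1.06  1.76] wrist [ 0.29 -0.27  0.16]
G 0.3 0.65 1 [-0.8   0.63  2.21  1.8   0.82 -1.2 ] wrist [ 0.31 -0.26  0.2 ]
G 0.3 0.65 -1 [-0.8   0.63  2.21  1.8   0.82  1.94] wrist [ 0.31 -0.26  0.2 ]
```

```bash
cat > t.py <<'E'
from h import *
g=np.array([.502,-.2,.055])
for psi in(0,.2):
    R=tool(psi,.5);S=ik(g+.019*R[:,2],R,14)
    for q in S: print("G",psi,q.round(2))
    qg=S[0]
    at=tool(0,.5).T@[0,0,1]
    Rb=rot([0,0,1],.225);m=Rb@[-.012,0,0]+[.4995,.1985,.215]
    for ps2 in(-.1,.2,.5):
      for p2 in(0,.3):
        for roll in(2.2,2.6,3.0):
            R2=tool(ps2,p2,roll);a=R2@at
            if a[2]>-.5: continue
            gg=m-a*.03
            S=ik(gg+.019*R2[:,2],R2,q0=qg+[.8,-.4,0,0,0,roll])
            for q in S: print(" P",psi,ps2,p2,roll,"tilt",np.degrees(np.arccos(a[2])).round(),"a",a.round(2),q.round(2),"wr",fk(q,[*P0[:4],0,P0[5]])[0].round(2))
E
timeout 300 python3 t.py
```

```text
G 0 [-0.75  0.69  2.34  2.35  0.99 -1.48]
 P 0 -0.1 0 2.2 tilt 121.0 a [-0.55 -0.66 -0.52] [0.62 0.52 2.34 3.88 1.36 0.45] wr [0.26 0.24 0.23]
 P 0 -0.1 0 2.6 tilt 139.0 a [-0.52 -0.4  -0.75] [0.6  0.5  2.36 3.86 1.35 0.84] wr [0.26 0.23 0.24]
 P 0 -0.1 0 3.0 tilt 150.0 a [-0.49 -0.08 -0.87] [0.58 0.48 2.37 3.84 1.35 1.25] wr [0.26 0.22 0.24]
 P 0 -0.1 0.3 2.6 tilt 125.0 a [-0.72 -0.38 -0.58] [0.57 0.33 2.31 4.   0.9  0.64] wr [0.27 0.23 0.31]
 P 0 -0.1 0.3 3.0 tilt 133.0 a [-0.72 -0.05 -0.69] [0.55 0.31 2.32 3.97 0.89 1.04] wr [0.27 0.22 0.31]
 P 0 0.2 0 2.2 tilt 121.0 a [-0.33 -0.79 -0.52] [0.44 0.49 2.45 3.38 1.38 0.58] wr [0.26 0.17 0.23]
 P 0 0.2 0 2.6 tilt 139.0 a [-0.38 -0.54 -0.75] [0.41 0.46 2.46 3.36 1.36 0.98] wr [0.26 0.16 0.24]
 P 0 0.2 0 3.0 tilt 150.0 a [-0.45 -0.22 -0.87] [0.38 0.45 2.47 3.32 1.35 1.39] wr [0.26 0.15 0.24]
 P 0 0.2 0.3 2.6 tilt 125.0 a [-0.58 -0.58 -0.58] [0.4  0.27 2.4  3.4  0.82 0.91] wr [0.27 0.17 0.31]
 P 0 0.2 0.3 3.0 tilt 133.0 a [-0.68 -0.26 -0.69] [0.37 0.26 2.41 3.37 0.8  1.32] wr [0.28 0.16 0.31]
 P 0 0.5 0 2.2 tilt 121.0 a [-0.08 -0.85 -0.5
[... 1349 characters left out ...]
lt 125.0 a [-0.58 -0.58 -0.58] [0.4  0.27 2.4  3.4  0.82 0.91] wr [0.27 0.17 0.31]
 P 0.2 0.2 0.3 3.0 tilt 133.0 a [-0.68 -0.26 -0.69] [0.37 0.26 2.41 3.37 0.8  1.32] wr [0.28 0.16 0.31]
 P 0.2 0.5 0 2.2 tilt 121.0 a [-0.08 -0.85 -0.52] [0.2  0.48 2.49 2.84 1.41 0.68] wr [0.27 0.1  0.23]
 P 0.2 0.5 0 2.6 tilt 139.0 a [-0.2  -0.63 -0.75] [0.17 0.46 2.49 2.81 1.38 1.09] wr [0.28 0.1  0.24]
 P 0.2 0.5 0 3.0 tilt 150.0 a [-0.36 -0.34 -0.87] [0.14 0.45 2.48 2.78 1.37 1.51] wr [0.28 0.09 0.24]
 P 0.2 0.5 0.3 2.6 tilt 125.0 a [-0.38 -0.72 -0.58] [0.19 0.26 2.43 2.74 0.84 1.21] wr [0.29 0.1  0.31]
 P 0.2 0.5 0.3 3.0 tilt 133.0 a [-0.57 -0.45 -0.69] [0.16 0.25 2.42 2.7  0.83 1.63] wr [0.3  0.1  0.31]
```

```bash
cat >> h.py <<'E'
def now():
    s=env.get_state();return np.array(s["qpos"]),np.array(s["ee_pos"]),Ro.from_euler("xyz",s["orientation"]).as_matrix()
def rows(qs,X,R):
    for q in qs:
        x,r=fk(q,P0);print(np.round(x-X,3).tolist(),np.round(Ro.from_matrix(r@R.T).as_rotvec(),2).tolist(),"z",x[2].round(3))
def lin(q0,q1,n): return [q0+(q1-q0)*k/n for k in range(1,n+1)]
E
python3 - <<'E'
from h import *
q,X,R=now()
Rg=tool(0,.5);g=np.array([.502,-.2,.055]);d=Rg[:,2]
qp=[k for k in ik(g+(.025-.13)*d,Rg,14)];print([k.round(2) for k in qp],len(qp))
qp=qp[0];n=int(np.ceil(np.max(np.abs(qp-q)/np.array([.14,.14,.17,.18,.18,.18]))));print(n)
rows(lin(q,qp,n),X,R)
E
```

```text
[array([-1.02,  0.46,  2.55,  2.05,  1.  , -1.43])] 1
12
[0.008, 0.024, -0.031] [0.18, -0.01, 0.01] z 0.3
[0.019, 0.044, -0.055] [0.36, -0.04, 0.01] z 0.276
[0.035, 0.059, -0.073] [0.52, -0.11, -0.03] z 0.259
[0.054, 0.066, -0.086] [0.65, -0.2, -0.08] z 0.246
[0.075, 0.064, -0.096] [0.76, -0.31, -0.16] z 0.236
[0.096, 0.052, -0.105] [0.84, -0.44, -0.25] z 0.226
[0.115, 0.031, -0.116] [0.87, -0.56, -0.37] z 0.215
[0.129, 0.0, -0.13] [0.88, -0.69, -0.5] z 0.202
[0.136, -0.037, -0.147] [0.84, -0.8, -0.64] z 0.184
[0.133, -0.078, -0.169] [0.77, -0.9, -0.79] z 0.162
[0.119, -0.12, -0.196] [0.67, -0.96, -0.94] z 0.136
[0.093, -0.159, -0.226] [0.55, -1.0, -1.1] z 0.105
```

```bash
python3 -m handwheel '[{"offset":[0.008,0.024,-0.031],"dr":[0.15,-0.01,0.01],"jaw":0.0854},{"offset":[0.019,0.044,-0.05],"dr":[0.3,-0.03,0.01],"jaw":0.0854},{"offset":[0.035,0.059,-0.06],"dr":[0.43,-0.08,-0.01],"jaw":0.0854},{"offset":[0.054,0.066,-0.07],"dr":[0.55,-0.14,-0.05],"jaw":0.0854},{"offset":[0.075,0.064,-0.08],"dr":[0.65,-0.2,-0.08],"jaw":0.0854},{"offset":[0.075,0.064,-0.09],"dr":[0.73,-0.28,-0.14],"jaw":0.0854},{"offset":[0.09,0.06,-0.1],"dr":[0.8,-0.37,-0.2],"jaw":0.0854},{"offset":[0.096,0.052,-0.105],"dr":[0.84,-0.44,-0.25],"jaw":0.0854}]'
python3 - <<'E'
from h import *
q,X,R=now();print(q.round(2),X)
Rg=tool(0,.5);g=np.array([.502,-.2,.055]);d=Rg[:,2]
qp=np.array([-1.02,.46,2.55,2.05,1,-1.43]);qp=ik(g+(.025-.13)*d,Rg,q0=qp)[0]
rows(lin(q,qp,8),X,R)
E
```

```text
time_s: 3.2
ee_pos: [0.4132, 0.0105, 0.2258]
orientation: [-2.964, -0.946, 0.848]
contact_force: [0.6, -0.5, -0.5]
finger_gap: 0.993
[-0.66  0.2   2.23  1.04  1.21 -0.68] [0.41322873 0.01048541 0.2258434 ]
[0.027, -0.025, -0.015] [0.04, -0.06, -0.11] z 0.211
[0.037, -0.045, -0.024] [0.07, -0.11, -0.22] z 0.202
[0.043, -0.069, -0.034] [0.08, -0.15, -0.35] z 0.192
[0.045, -0.096, -0.047] [0.08, -0.18, -0.47] z 0.179
[0.042, -0.125, -0.062] [0.07, -0.2, -0.61] z 0.164
[0.033, -0.155, -0.08] [0.04, -0.2, -0.74] z 0.146
[0.018, -0.184, -0.099] [0.01, -0.19, -0.87] z 0.127
[-0.003, -0.21, -0.121] [-0.04, -0.16, -1.0] z 0.105
```

```bash
python3 -m handwheel '[{"offset":[0.02,-0.025,-0.012],"dr":[0.04,-0.06,-0.11],"jaw":0.0854},{"offset":[0.03,-0.045,-0.02],"dr":[0.07,-0.11,-0.22],"jaw":0.0854},{"offset":[0.035,-0.069,-0.03],"dr":[0.08,-0.15,-0.35],"jaw":0.0854},{"offset":[0.035,-0.096,-0.045],"dr":[0.08,-0.18,-0.47],"jaw":0.0854},{"offset":[0.03,-0.125,-0.06],"dr":[0.07,-0.2,-0.61],"jaw":0.0854},{"offset":[0.02,-0.155,-0.08],"dr":[0.04,-0.2,-0.74],"jaw":0.0854},{"offset":[0.01,-0.184,-0.1],"dr":[0.01,-0.19,-0.87],"jaw":0.0854},{"offset":[-0.003,-0.21,-0.121],"dr":[-0.04,-0.16,-1.0],"jaw":0.0854}]'
python3 - <<'E'
from h import *
q,X,R=now();print(q.round(2),X)
C=cam("wrist");im=env.grab_frame("wrist");r=env.silhouettes("wrist","tin")
for k in r[:2]: print(k["score"],k["extent"])
v=im[:,:,::-1].copy()
if r:
    def tm(x): return {"t":[cyl(.027,.034,0,.085)+[x[0],x[1],0]]}
    x,s=fit([(C,r[0]["pixels"],"t")],tm,[.5,-.2],[.01,.01]);print("tin",x,s)
    for P in tm(x)["t"]: cv2.polylines(v,[cv2.convexHull(proj(C,P).astype(np.int32))],True,(0,0,255),1)
    for P in (cyl(.034,.034,.085,.085)+[x[0],x[1],0],): cv2.polylines(v,[proj(C,P)[:24].astype(np.int32)],True,(0,255,255),1)
cv2.imwrite("pics/w1.png",v)
E
```

```text
time_s: 4.0
ee_pos: [0.4094, -0.2014, 0.1038]
orientation: [3.133, -1.068, -0.002]
contact_force: [0.7, 0.1, 0.4]
finger_gap: 0.999
[-1.02  0.56  2.48  2.09  1.02 -1.48] [ 0.40938182 -0.20137853  0.10381659]
0.72 [213.5, 127.5, 96.5, 126.2]
tin [ 0.50882846 -0.20536148] [np.float64(0.9846685381127186), 0.985]
```

View pics/w1.png

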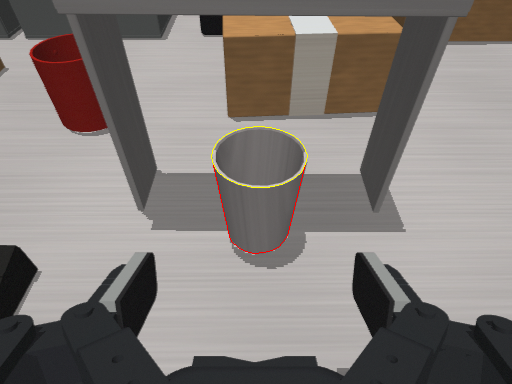

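The wrist view shows the tin upright at (260,190), centred between the fingers. The fit puts it at (0.509, -0.205), which agrees with the stall fit. Now I grasp it.

```bash
python3 -m handwheel '[{"offset":[0.035,-0.002,-0.018],"dr":[0,0,0],"jaw":0.0854},{"offset":[0.07,-0.004,-0.036],"dr":[0,0,0],"jaw":0.0854},{"offset":[0.1,-0.004,-0.05],"dr":[0,0,0],"jaw":0.0854},{"offset":[0.122,-0.004,-0.061],"dr":[0,0,0],"jaw":0.0854},{"offset":[0.122,-0.004,-0.061],"dr":[0,0,0],"jaw":0.0854},{"offset":[0.122,-0.004,-0.061],"dr":[0,0,0],"jaw":0.05},{"offset":[0.122,-0.004,-0.061],"dr":[0,0,0],"jaw":0.05},{"offset":[0.122,-0.004,-0.061],"dr":[0,0,0],"jaw":0.05}]';python3 -m handwheel '[{"offset":[0,0,0],"dr":[0,0,0],"jaw":0.05},{"offset":[0,0,0],"dr":[0,0,0],"jaw":0.05}]'
```

```text
time_s: 4.9
ee_pos: [0.5307, -0.2038, 0.0438]
orientation: [3.14, -1.069, -0.005]
contact_force: [-1.5, 1.7, 5.1]
finger_gap: 0.747
time_s: 5.1
ee_pos: [0.5301, -0.2039, 0.0442]
orientation: [3.141, -1.069, -0.006]
contact_force: [-0.5, 0.8, -1.3]
finger_gap: 0.744
```

Run:
```python
from h import *
q,X,R=now();o=R.T@(np.array([.5085,-.205,0])-X);a=R.T@[0,0,1];np.savez("grip.npz",o=o,a=a,X=X,R=R,q=q);print(q.round(2),o,a)
def tp(tinpos,Rt): return tinpos-Rt@o
RA=tool(-.1,.5);qA=ik(tp(np.array([.41,-.17,.17]),RA),RA,q0=q)[0]
RB=tool(.3,.4);RB=RB
Rb=rot([0,0,1],.225);m=Rb@[-.012,0.0,0]+[.4995,.1985,0]
qB=ik(tp(m+[-.04,-.03,.25],RB),RB,q0=qA+[.9,0,0,.5,0,0])[0]
RC=tool(.4,0,2.7);aC=RC@a
qC=ik(tp(m+[0,0,.215]-.085*aC,RC),RC,q0=qB+[0,0,0,0,.3,2.7])[0]
print(qA.round(2),qB.round(2),qC.round(2),aC,np.degrees(np.arccos(aC[2])))
for n,(u,v) in dict(AB=(qA,qB),BC=(qB,qC)).items():
    print(n,np.ceil(np.max(np.abs(v-u)/np.array([.14,.14,.17,.18,.18,.14]))))
    for k in range(0,11,2):
        x,r=fk(u+(v-u)*k/10,P0);b=x+r@o;ax=r@a;print(k,"tin",b.round(3),"mouth",(b+.085*ax).round(3),"tilt",np.degrees(np.arccos(ax[2])).round(),"tcp",x.round(3),"d",r[:,2].round(2))
np.savez("wp.npz",A=qA,B=qB,C=qC)
x,r=fk(qA,P0);print("A off",(x-X).round(3),Ro.from_matrix(r@R.T).as_rotvec().round(2))
```

```text
[-0.73  0.76  2.24  2.36  0.97 -1.46] [-0.04911693  0.00118465  0.00235752] [ 8.76656474e-01  5.00940298e-04 -4.81116593e-01]
[-0.83  0.04  2.54  2.05  0.72 -1.  ] [ 0.22 -0.12  2.47  2.95  0.39 -1.42] [0.24 0.46 2.48 2.98 1.36 1.16] [-0.29741253 -0.53202812 -0.79277479] 142.44558113949927
AB 8.0
0 tin [ 0.41 -0.17  0.17] mouth [ 0.41  -0.17   0.255] tilt 0.0 tcp [ 0.431 -0.171  0.214] d [ 0.87 -0.09 -0.48]
2 tin [ 0.445 -0.119  0.19 ] mouth [ 0.442 -0.115  0.275] tilt 3.0 tcp [ 0.465 -0.116  0.235] d [ 0.89 -0.05 -0.44]
4 tin [ 0.468 -0.057  0.208] mouth [ 0.462 -0.052  0.293] tilt 5.0 tcp [ 0.486 -0.052  0.254] d [ 0.91  0.01 -0.41]
6 tin [0.478 0.014 0.225] mouth [0.469 0.017 0.309] tilt 6.0 tcp [0.494 0.019 0.271] d [ 0.92  0.08 -0.39]
8 tin [0.471 0.089 0.239] mouth [0.462 0.09  0.323] tilt 6.0 tcp [0.487 0.095 0.285] d [ 0.91  0.17 -0.39]
10 tin [0.448 0.166 0.25 ] mouth [0.44  0.163 0.335] tilt 6.0 tcp [0.464 0.172 0.296] d [ 0.88  0.27 -0.39]
BC 19.0
0 tin [0.448 0.166 0.25 ] mouth [0.44  0.163 0.335] tilt 6.0 tcp [0.464 0.172 0.296] d [ 0.88  0.27 -0.39]
2 tin [0.466 0.206 0.245] mouth [0.461 0.164 0.318] tilt 30.0 tcp [0.484 0.187 0.286] d [ 0.9   0.31 -0.32]
4 tin [0.482 0.238 0.251] mouth [0.476 0.166 0.295] tilt 59.0 tcp [0.5   0.199 0.275] d [ 0.91  0.34 -0.24]
6 tin [0.496 0.256 0.264] mouth [0.485 0.171 0.267] tilt 88.0 tcp [0.511 0.209 0.263] d [ 0.92  0.37 -0.16]
8 tin [0.506 0.256 0.277] mouth [0.489 0.182 0.239] tilt 117.0 tcp [0.518 0.216 0.251] d [ 0.92  0.38 -0.08]
10 tin [0.513 0.241 0.282] mouth [0.488 0.196 0.215] tilt 142.0 tcp [0.52  0.22  0.238] d [ 0.92  0.39 -0.  ]
A off [-0.099  0.033  0.17 ] [ 0.   -0.   -0.09]
```

```bash
python3 -m handwheel '[{"offset":[-0.005,0,0.006],"dr":[0,0,0],"jaw":0.05},{"offset":[-0.03,0,0.015],"dr":[0,0,0],"jaw":0.05},{"offset":[-0.06,0.005,0.03],"dr":[0,0,0],"jaw":0.05},{"offset":[-0.09,0.01,0.06],"dr":[0,0,0],"jaw":0.05},{"offset":[-0.099,0.02,0.09],"dr":[0,0,-0.03],"jaw":0.05},{"offset":[-0.099,0.03,0.12],"dr":[0,0,-0.06],"jaw":0.05},{"offset":[-0.099,0.033,0.15],"dr":[0,0,-0.09],"jaw":0.05},{"offset":[-0.099,0.033,0.17],"dr":[0,0,-0.09],"jaw":0.05}]'
cat > t.py <<'E'
from h import *
q,X,R=now();G=np.load("grip.npz");o,a=G["o"],G["a"];print(q.round(2))
Rb=rot([0,0,1],.225)
def tp(mb,z,Rt): return Rb@[*mb,0]+[.4995,.1985,z]-.085*(Rt@a)-Rt@o
RB=tool(.3,.4);qB=ik(tp((-.04,.0),.33,RB),RB,q0=q+[.9,0,0,.5,0,0])[0]
RD=tool(.35,.25,1.35);qD=ik(tp((-.005,.028),.25,RD),RD,q0=qB+[0,0,0,0,.3,1.3])[0]
RC=tool(.4,0,2.7);qC=ik(tp((-.012,.005),.215,RC),RC,q0=qD+[0,0,0,0,.3,1.4])[0]
np.savez("wp.npz",B=qB,D=qD,C=qC)
for u,v in((qB,qD),(qD,qC)):
    print(u.round(2),v.round(2))
    for k in range(0,11,2):
        x,r=fk(u+(v-u)*k/10,P0);b=x+r@o;ax=r@a;f=lambda p:(Rb.T@(p-[.4995,.1985,0])).round(3);print(k,"foot",f(b),"mouth",f(b+.085*ax),"tilt",np.degrees(np.arccos(ax[2])).round())
print("A-B");rows(lin(q,qB,8),X,R)
x,r=fk(qB,P0);print("B-D",Ro.from_matrix(RD@RB.T).magnitude());rows(lin(qB,qD,10),x,r)
x,r=fk(qD,P0);print("D-C",Ro.from_matrix(RC@RD.T).magnitude());rows(lin(qD,qC,16),x,r)
E
python3 t.py
```

```text
time_s: 5.9
ee_pos: [0.4301, -0.1699, 0.2159]
orientation: [3.138, -1.07, -0.095]
contact_force: [0.5, -0.3, -1.9]
finger_gap: 0.742
[-0.83  0.12  2.5   2.08  0.73 -1.05]
[ 0.3  -0.04  2.41  3.14  0.41 -1.57] [ 0.42  0.28  2.4   3.23  0.87 -0.26]
0 foot [-0.031  0.001  0.245] mouth [-0.04 -0.    0.33] tilt 6.0
2 foot [-0.019  0.025  0.236] mouth [-0.029  0.004  0.318] tilt 16.0
4 foot [-0.007  0.049  0.23 ] mouth [-0.021  0.009  0.304] tilt 30.0
6 foot [0.003 0.071 0.226] mouth [-0.014  0.014  0.287] tilt 44.0
8 foot [0.013 0.089 0.225] mouth [-0.009  0.02   0.269] tilt 58.0
10 foot [0.021 0.105 0.224] mouth [-0.005  0.028  0.25 ] tilt 72.0
[ 0.42  0.28  2.4   3.23  0.87 -0.26] [0.26 0.46 2.47 3.   1.36 1.16]
0 foot [0.021 0.105 0.224] mouth [-0.005  0.028  0.25 ] tilt 72.0
2 foot [0.027 0.097 0.236] mouth [-0.004  0.018  0.241] tilt 87.0
4 foot [0.03  0.087 0.249] mouth [-0.004  0.011  0.233] tilt 101.0
6 foot [0.03  0.075 0.262] mouth [-0.006  0.007  0.225] tilt 115.0
8 foot [0.027 0.06  0.273] mouth [-0.008  0.005  0.219] tilt 129.0
10 foot [0.023 0.043 0.282] mouth [-0.012  0.005
[... 1070 characters left out ...]
 0.236
[0.005, -0.008, -0.0] [0.24, 0.04, -0.05] z 0.236
[0.006, -0.01, -0.0] [0.32, 0.05, -0.07] z 0.236
[0.007, -0.013, -0.0] [0.4, 0.06, -0.08] z 0.236
[0.007, -0.015, -0.0] [0.49, 0.08, -0.09] z 0.236
[0.008, -0.017, -0.0] [0.57, 0.1, -0.1] z 0.236
[0.008, -0.02, -0.0] [0.65, 0.11, -0.11] z 0.236
[0.008, -0.022, 0.0] [0.73, 0.13, -0.12] z 0.236
[0.008, -0.024, 0.0] [0.82, 0.15, -0.12] z 0.236
[0.008, -0.026, 0.0] [0.9, 0.17, -0.12] z 0.237
[0.008, -0.028, 0.001] [0.99, 0.19, -0.13] z 0.237
[0.007, -0.03, 0.001] [1.07, 0.22, -0.13] z 0.237
[0.006, -0.032, 0.001] [1.16, 0.24, -0.13] z 0.238
[0.006, -0.034, 0.002] [1.24, 0.27, -0.13] z 0.238
[0.005, -0.036, 0.002] [1.33, 0.3, -0.13] z 0.238
```

```bash
python3 -m handwheel '[{"offset":[0.015,0.025,0.02],"dr":[-0.03,-0.03,0.04],"jaw":0.05},{"offset":[0.03,0.065,0.04],"dr":[-0.06,-0.05,0.08],"jaw":0.05},{"offset":[0.05,0.11,0.05],"dr":[-0.07,-0.08,0.12],"jaw":0.05},{"offset":[0.06,0.155,0.06],"dr":[-0.07,-0.09,0.17],"jaw":0.05},{"offset":[0.06,0.205,0.07],"dr":[-0.06,-0.11,0.22],"jaw":0.05},{"offset":[0.06,0.255,0.075],"dr":[-0.04,-0.11,0.27],"jaw":0.05},{"offset":[0.055,0.304,0.076],"dr":[-0.02,-0.11,0.33],"jaw":0.05},{"offset":[0.054,0.35,0.076],"dr":[0.01,-0.1,0.4],"jaw":0.05}]'
python3 - <<'E'
from h import *
q,X,R=now();print(q.round(2));W=np.load("wp.npz");rows(lin(q,W["D"],12)[:8],X,R)
E
```

```text
time_s: 6.7
ee_pos: [0.4824, 0.182, 0.2919]
orientation: [3.138, -1.169, 0.309]
contact_force: [0.7, -1.3, -1.9]
finger_gap: 0.745
[ 0.24  0.01  2.39  3.    0.43 -1.47]
[0.023, 0.013, -0.01] [0.11, 0.02, -0.03] z 0.282
[0.025, 0.021, -0.014] [0.21, 0.04, -0.07] z 0.278
[0.027, 0.028, -0.018] [0.32, 0.06, -0.1] z 0.274
[0.028, 0.035, -0.022] [0.43, 0.09, -0.14] z 0.27
[0.029, 0.041, -0.026] [0.53, 0.11, -0.17] z 0.266
[0.03, 0.047, -0.03] [0.64, 0.14, -0.2] z 0.262
[0.031, 0.053, -0.034] [0.74, 0.16, -0.24] z 0.258
[0.031, 0.059, -0.038] [0.84, 0.19, -0.27] z 0.254
```

```bash
python3 -m handwheel '[{"offset":[0.01,0.01,-0.005],"dr":[0.11,0.02,-0.03],"jaw":0.05},{"offset":[0.018,0.018,-0.01],"dr":[0.21,0.04,-0.07],"jaw":0.05},{"offset":[0.024,0.028,-0.016],"dr":[0.32,0.06,-0.1],"jaw":0.05},{"offset":[0.028,0.035,-0.022],"dr":[0.43,0.09,-0.14],"jaw":0.05},{"offset":[0.029,0.041,-0.026],"dr":[0.53,0.11,-0.17],"jaw":0.05},{"offset":[0.03,0.047,-0.03],"dr":[0.64,0.14,-0.2],"jaw":0.05},{"offset":[0.031,0.053,-0.034],"dr":[0.74,0.16,-0.24],"jaw":0.05},{"offset":[0.031,0.059,-0.038],"dr":[0.84,0.19,-0.27],"jaw":0.05}]'
python3 - <<'E'
from h import *
G=np.load("grip.npz");Rb=rot([0,0,1],.225)
q,X,R=now();print(q.round(2));W=np.load("wp.npz")
b=X+R@G["o"];f=lambda p:(Rb.T@(p-[.4995,.1985,0])).round(3);print(f(b),f(b+.085*(R@G["a"])))
rows(lin(q,W["D"],4),X,R);rows(lin(W["D"],W["C"],16)[:8],X,R)
cv2.imwrite("pics/side1.png",cv2.resize(env.grab_frame("side")[60:210,120:320,::-1],(800,600),interpolation=2))
E
```

```text
time_s: 7.5
ee_pos: [0.5128, 0.2407, 0.2535]
orientation: [-1.947, -0.62, -0.992]
contact_force: [-0.1, -0.1, -1.4]
finger_gap: 0.746
[ 0.36  0.26  2.35  3.15  0.73 -0.66]
[0.011 0.075 0.223] [-0.007  0.013  0.279]
[0.018, 0.012, -0.013] [0.1, 0.02, -0.03] z 0.241
[0.012, 0.015, -0.015] [0.21, 0.05, -0.06] z 0.239
[0.007, 0.018, -0.016] [0.31, 0.07, -0.09] z 0.238
[0.001, 0.02, -0.017] [0.41, 0.09, -0.12] z 0.236
[0.003, 0.017, -0.017] [0.49, 0.11, -0.14] z 0.236
[0.004, 0.015, -0.018] [0.57, 0.12, -0.16] z 0.236
[0.006, 0.012, -0.018] [0.65, 0.14, -0.17] z 0.236
[0.007, 0.01, -0.018] [0.73, 0.15, -0.18] z 0.236
[0.008, 0.007, -0.018] [0.81, 0.17, -0.2] z 0.236
[0.008, 0.005, -0.018] [0.9, 0.19, -0.21] z 0.236
[0.009, 0.002, -0.018] [0.98, 0.2, -0.21] z 0.236
[0.009, 0.0, -0.017] [1.06, 0.23, -0.22] z 0.236
```

View pics/side1.png

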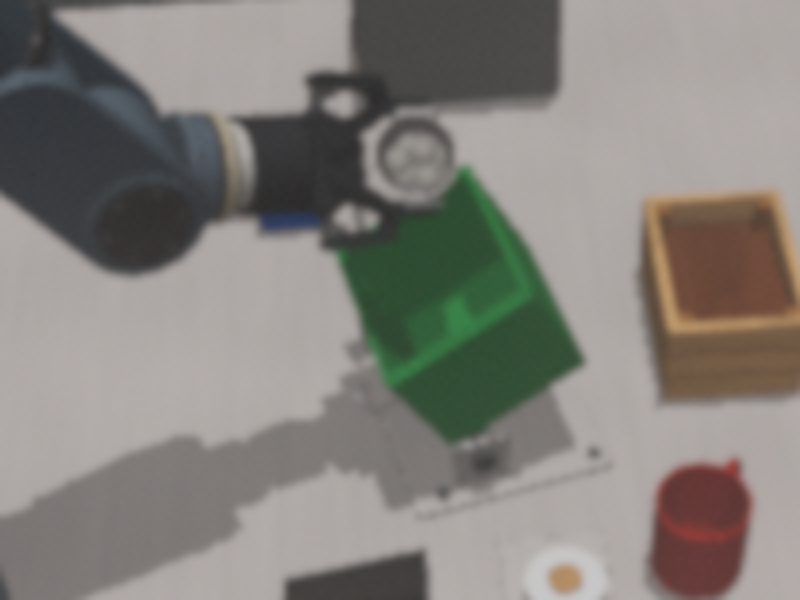

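The balls are still in the tin at (415,155), which is tilted about 50° over the bin with its mouth facing inward. I continue the pour slowly.

```bash
python3 -m handwheel '[{"offset":[0,0.005,-0.005],"dr":[0.1,0.02,-0.03],"jaw":0.05},{"offset":[0,0.01,-0.01],"dr":[0.21,0.05,-0.06],"jaw":0.05},{"offset":[0,0.015,-0.013],"dr":[0.31,0.07,-0.09],"jaw":0.05},{"offset":[0.001,0.018,-0.017],"dr":[0.41,0.09,-0.12],"jaw":0.05},{"offset":[0.003,0.017,-0.017],"dr":[0.49,0.11,-0.14],"jaw":0.05},{"offset":[0.004,0.015,-0.018],"dr":[0.57,0.12,-0.16],"jaw":0.05},{"offset":[0.006,0.012,-0.018],"dr":[0.65,0.14,-0.17],"jaw":0.05},{"offset":[0.007,0.01,-0.018],"dr":[0.73,0.15,-0.18],"jaw":0.05}]'
python3 - <<'E'
from h import *
q,X,R=now();print(q.round(2));W=np.load("wp.npz")
rows(lin(W["D"],W["C"],16)[4:],X,R)
E
```

```text
time_s: 8.35
ee_pos: [0.5194, 0.2505, 0.2352]
orientation: [-1.756, 0.109, -1.233]
contact_force: [-0.1, 0.4, -1.7]
finger_gap: 0.741
[0.38 0.41 2.36 3.16 1.01 0.1 ]
[0.001, -0.003, 0.001] [0.08, 0.01, -0.02] z 0.236
[0.002, -0.005, 0.001] [0.16, 0.03, -0.03] z 0.236
[0.002, -0.007, 0.001] [0.24, 0.04, -0.04] z 0.236
[0.003, -0.01, 0.001] [0.33, 0.06, -0.04] z 0.236
[0.003, -0.012, 0.001] [0.41, 0.08, -0.05] z 0.236
[0.003, -0.014, 0.001] [0.49, 0.09, -0.06] z 0.236
[0.003, -0.016, 0.002] [0.58, 0.11, -0.06] z 0.237
[0.002, -0.018, 0.002] [0.66, 0.13, -0.06] z 0.237
[0.002, -0.02, 0.002] [0.75, 0.15, -0.06] z 0.237
[0.001, -0.022, 0.002] [0.83, 0.17, -0.06] z 0.238
[0.0, -0.024, 0.003] [0.92, 0.2, -0.06] z 0.238
[-0.001, -0.026, 0.003] [1.0, 0.22, -0.06] z 0.238
```

```bash
python3 -m handwheel '[{"offset":[0.001,-0.003,0.001],"dr":[0.08,0.01,-0.02],"jaw":0.05},{"offset":[0.002,-0.005,0.001],"dr":[0.16,0.03,-0.03],"jaw":0.05},{"offset":[0.002,-0.007,0.001],"dr":[0.24,0.04,-0.04],"jaw":0.05},{"offset":[0.003,-0.01,0.001],"dr":[0.33,0.06,-0.04],"jaw":0.05},{"offset":[0.003,-0.012,0.001],"dr":[0.41,0.08,-0.05],"jaw":0.05},{"offset":[0.003,-0.014,0.001],"dr":[0.49,0.09,-0.06],"jaw":0.05},{"offset":[0.003,-0.016,0.002],"dr":[0.58,0.11,-0.06],"jaw":0.05},{"offset":[0.002,-0.018,0.002],"dr":[0.66,0.13,-0.06],"jaw":0.05}]'
python3 -m handwheel '[{"offset":[0,-0.002,0],"dr":[0.08,0.02,0],"jaw":0.05},{"offset":[-0.001,-0.004,0],"dr":[0.17,0.04,0],"jaw":0.05},{"offset":[-0.002,-0.006,0.001],"dr":[0.25,0.06,0],"jaw":0.05},{"offset":[-0.003,-0.008,0.001],"dr":[0.34,0.08,0],"jaw":0.05},{"offset":[-0.003,-0.008,0.001],"dr":[0.34,0.08,0],"jaw":0.05},{"offset":[-0.003,-0.008,0.001],"dr":[0.34,0.08,0],"jaw":0.05},{"offset":[-0.003,-0.008,0.001],"dr":[0.34,0.08,0],"jaw":0.05},{"offset":[-0.003,-0.008,0.001],"dr":[0.34,0.08,0],"jaw":0.05}]'
python3 - <<'E'
from h import *
q,X,R=now();print(q.round(2));W=np.load("wp.npz")
s=env.grab_frame("side")[60:210,120:320,::-1]
cv2.imwrite("pics/side2.png",cv2.resize(s,(800,600),interpolation=2))
E
```

```text
time_s: 9.15
ee_pos: [0.5212, 0.2321, 0.2376]
orientation: [-1.657, 0.778, -1.25]
contact_force: [-0.3, 0.2, -0.8]
finger_gap: 0.741
time_s: 9.95
ee_pos: [0.5181, 0.2241, 0.2389]
orientation: [-1.586, 1.123, -1.191]
contact_force: [-0.2, 0.5, -1.3]
finger_gap: 0.742
[0.27 0.54 2.41 3.01 1.37 1.15]
```

View pics/side2.png

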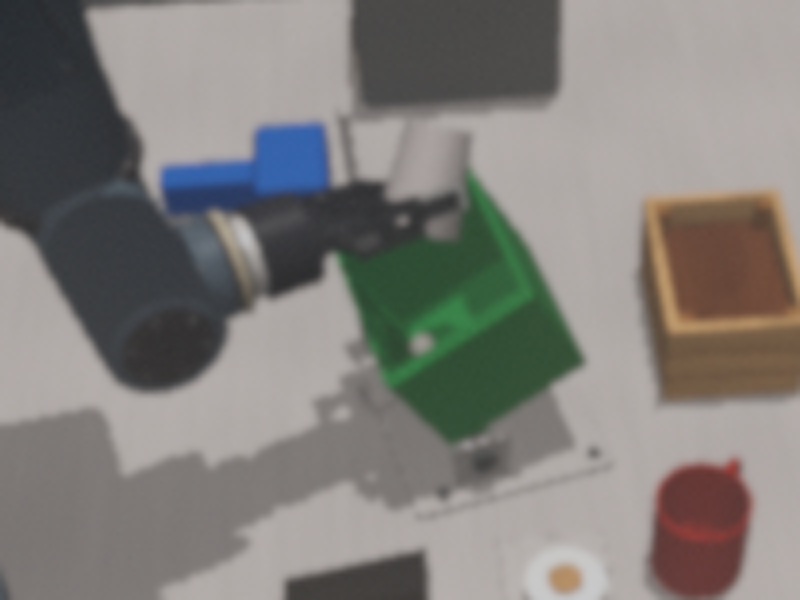

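```bash
cat >> h.py <<'E'
def refit():
    import os,json
    q,X,R=now();L=json.load(open("fk.json")) if os.path.exists("fk.json") else [];L.append([q.tolist(),X.tolist()]);json.dump(L,open("fk.json","w"))
E
python3 - <<'E'
from h import *
q,X,R=now();W=np.load("wp.npz")
G=np.load("grip.npz")
x1,r1=fk(W["D"],P0);
rows(lin(q,W["D"]*.5+q*.5,5),X,R);rows(lin(q*.5+W["D"]*.5,W["D"],5),X,R);rows(lin(W["D"],W["B"],9),X,R)
E
```

```text
[0.027, 0.011, -0.019] [-0.14, -0.03, -0.0] z 0.22
[0.025, 0.013, -0.017] [-0.28, -0.06, -0.01] z 0.222
[0.023, 0.016, -0.015] [-0.41, -0.09, -0.0] z 0.224
[0.021, 0.019, -0.013] [-0.55, -0.12, 0.0] z 0.226
[0.018, 0.022, -0.011] [-0.68, -0.15, 0.02] z 0.227
[0.014, 0.025, -0.01] [-0.81, -0.17, 0.03] z 0.229
[0.01, 0.027, -0.008] [-0.94, -0.2, 0.05] z 0.231
[0.006, 0.03, -0.006] [-1.07, -0.23, 0.07] z 0.233
[0.001, 0.033, -0.004] [-1.2, -0.26, 0.1] z 0.235
[-0.004, 0.036, -0.003] [-1.32, -0.29, 0.14] z 0.236
[-0.006, 0.03, 0.004] [-1.46, -0.34, 0.17] z 0.243
[-0.008, 0.024, 0.011] [-1.59, -0.39, 0.2] z 0.25
[-0.01, 0.018, 0.017] [-1.73, -0.44, 0.23] z 0.256
[-0.013, 0.011, 0.024] [-1.86, -0.49, 0.27] z 0.263
[-0.016, 0.004, 0.03] [-2.0, -0.54, 0.31] z 0.269
[-0.02, -0.003, 0.036] [-2.13, -0.6, 0.36] z 0.275
[-0.024, -0.011, 0.042] [-2.26, -0.66, 0.41] z 0.281
[-0.029, -0.018, 0.047] [-2.39, -0.72, 0.46] z 0.286
[-0.034, -0.026, 0.053] [-2.52, -0.78, 0.51] z 0.292
```

```bash
python3 -m handwheel '[{"offset":[0,0.002,0.015],"dr":[-0.14,-0.03,0],"jaw":0.05},{"offset":[0,0.005,0.03],"dr":[-0.28,-0.06,-0.01],"jaw":0.05},{"offset":[0,0.008,0.04],"dr":[-0.41,-0.09,0],"jaw":0.05},{"offset":[0,0.01,0.05],"dr":[-0.55,-0.12,0],"jaw":0.05},{"offset":[0,0.012,0.05],"dr":[-0.68,-0.15,0.02],"jaw":0.05},{"offset":[0,0.014,0.05],"dr":[-0.81,-0.17,0.03],"jaw":0.05},{"offset":[0,0.016,0.05],"dr":[-0.94,-0.2,0.05],"jaw":0.05},{"offset":[0,0.018,0.05],"dr":[-1.07,-0.23,0.07],"jaw":0.05}]'
python3 - <<'E'
from h import *
q,X,R=now();W=np.load("wp.npz")
rows(lin(q,W["B"],10),X,R)
E
```

```text
time_s: 10.8
ee_pos: [0.5179, 0.2423, 0.289]
orientation: [-1.771, 0.032, -1.23]
contact_force: [-0.2, -0.3, -1.0]
finger_gap: 0.745
[0.018, 0.004, -0.008] [-0.15, -0.03, 0.03] z 0.281
[0.014, -0.002, -0.007] [-0.31, -0.07, 0.06] z 0.282
[0.009, -0.007, -0.005] [-0.46, -0.1, 0.1] z 0.284
[0.003, -0.012, -0.003] [-0.61, -0.13, 0.14] z 0.286
[-0.002, -0.017, -0.002] [-0.76, -0.17, 0.18] z 0.287
[-0.008, -0.023, -0.001] [-0.91, -0.2, 0.22] z 0.288
[-0.014, -0.028, 0.0] [-1.06, -0.23, 0.27] z 0.289
[-0.02, -0.033, 0.001] [-1.21, -0.27, 0.32] z 0.29
[-0.027, -0.039, 0.002] [-1.36, -0.3, 0.38] z 0.291
[-0.033, -0.044, 0.003] [-1.5, -0.34, 0.44] z 0.292
```

```bash
python3 -m handwheel '[{"offset":[0,-0.01,0.005],"dr":[-0.14,-0.03,0.03],"jaw":0.05},{"offset":[-0.01,-0.03,0.005],"dr":[-0.28,-0.06,0.06],"jaw":0.05},{"offset":[-0.01,-0.05,0.005],"dr":[-0.42,-0.1,0.1],"jaw":0.05},{"offset":[-0.02,-0.08,0.005],"dr":[-0.56,-0.12,0.13],"jaw":0.05},{"offset":[-0.02,-0.11,0.005],"dr":[-0.7,-0.15,0.17],"jaw":0.05},{"offset":[-0.03,-0.15,0.005],"dr":[-0.84,-0.18,0.2],"jaw":0.05},{"offset":[-0.04,-0.19,0.005],"dr":[-0.98,-0.21,0.25],"jaw":0.05},{"offset":[-0.04,-0.23,0.005],"dr":[-1.12,-0.24,0.29],"jaw":0.05}]'
python3 - <<'E'
from h import *
G=np.load("grip.npz")
q,X,R=now();print(q.round(2),X,np.r_[.4301,-.1699,.2159]-X)
print(Ro.from_matrix(Ro.from_euler("xyz",[3.141,-1.069,-.05]).as_matrix()@R.T).as_rotvec(), (G["X"]-X).round(3))
C=cam("top");im=env.grab_frame("top")
r=env.silhouettes("top","ball0");print([(round(float(k["score"]),2),list(map(int,k["extent"]))) for k in r])
cv2.imwrite("pics/top2.png",cv2.resize(im[150:250,100:350,::-1],(800,320),interpolation=2))
E
```

```text
time_s: 11.6
ee_pos: [0.4768, 0.0131, 0.2939]
orientation: [-2.287, -1.018, -0.62]
contact_force: [2.1, 1.2, -0.7]
finger_gap: 0.742
[-0.45 -0.01  2.46  2.    0.79 -0.46] [0.47675606 0.01305643 0.29392939] [-0.04665606 -0.18295643 -0.07802939]
[-0.413041    0.09453212 -0.17782039] [ 0.053 -0.217 -0.25 ]
[(0.48, [182, 208, 3, 7]), (0.21, [137, 169, 93, 71])]
```

View pics/top2.png

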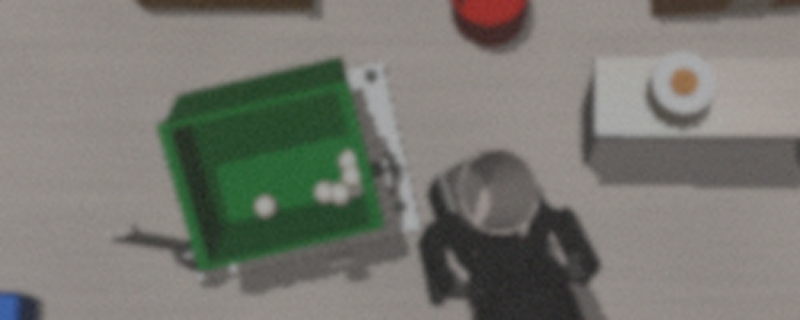

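All visible balls are in the bin: (265,207), (325,190), (341,194), (348,160) and (351,172–185). The tin in the gripper looks empty. Now I return it to the stall.

```bash
python3 -m handwheel '[{"offset":[-0.01,-0.04,0],"dr":[-0.1,0.02,-0.04],"jaw":0.05},{"offset":[-0.03,-0.08,-0.01],"dr":[-0.2,0.045,-0.08],"jaw":0.05},{"offset":[-0.047,-0.12,-0.03],"dr":[-0.3,0.07,-0.13],"jaw":0.05},{"offset":[-0.047,-0.16,-0.05],"dr":[-0.413,0.095,-0.178],"jaw":0.05},{"offset":[-0.047,-0.2,-0.08],"dr":[-0.413,0.095,-0.178],"jaw":0.05},{"offset":[-0.047,-0.217,-0.12],"dr":[-0.413,0.095,-0.178],"jaw":0.05},{"offset":[-0.047,-0.217,-0.16],"dr":[-0.413,0.095,-0.178],"jaw":0.05},{"offset":[-0.047,-0.217,-0.2],"dr":[-0.413,0.095,-0.178],"jaw":0.05}]'
python3 - <<'E'
from h import *
G=np.load("grip.npz")
q,X,R=now();print(q.round(2),(G["X"]-X).round(4),Ro.from_matrix(G["R"]@R.T).as_rotvec().round(3))
E
```

```text
time_s: 12.5
ee_pos: [0.4314, -0.2096, 0.0931]
orientation: [3.132, -1.074, -0.053]
contact_force: [1.1, -0.2, -0.4]
finger_gap: 0.743
[-0.94  0.61  2.45  2.22  1.02 -1.5 ] [ 0.0986  0.0057 -0.0489] [0.004 0.005 0.054]
```

```bash
python3 -m handwheel '[{"offset":[0.03,0.003,-0.015],"dr":[0,0.005,0.03],"jaw":0.05},{"offset":[0.06,0.006,-0.03],"dr":[0.004,0.005,0.054],"jaw":0.05},{"offset":[0.085,0.006,-0.04],"dr":[0.004,0.005,0.054],"jaw":0.05},{"offset":[0.0985,0.006,-0.044],"dr":[0.004,0.005,0.054],"jaw":0.05},{"offset":[0.0985,0.006,-0.048],"dr":[0.004,0.005,0.054],"jaw":0.05},{"offset":[0.0985,0.006,-0.049],"dr":[0.004,0.005,0.054],"jaw":0.05},{"offset":[0.0985,0.006,-0.049],"dr":[0.004,0.005,0.054],"jaw":0.05}]'
```

```text
time_s: 13.2
ee_pos: [0.5291, -0.2035, 0.0441]
orientation: [3.141, -1.068, -0.007]
contact_force: [-0.2, -0.6, 0.2]
finger_gap: 0.745
```

Release, then back out along the approach axis.

```bash
python3 -m handwheel '[{"offset":[0,0,0],"dr":[0,0,0],"jaw":0.0854},{"offset":[0,0,0],"dr":[0,0,0],"jaw":0.0854},{"offset":[0,0,0],"dr":[0,0,0],"jaw":0.0854},{"offset":[0,0,0],"dr":[0,0,0],"jaw":0.0854},{"offset":[-0.026,-0.001,0.014],"dr":[0,0,0],"jaw":0.0854},{"offset":[-0.053,-0.001,0.029],"dr":[0,0,0],"jaw":0.0854},{"offset":[-0.088,0,0.048],"dr":[0,0,0],"jaw":0.0854},{"offset":[-0.122,0.002,0.066],"dr":[0,0,0],"jaw":0.0854}]'
python3 - <<'E'
from h import *
q,X,R=now();print(q.round(2),X)
C=cam("wrist");im=env.grab_frame("wrist");r=env.silhouettes("wrist","tin")
for k in r[:1]: print(k["score"],k["extent"])
v=im[:,:,::-1].copy()
def tm(x): return {"t":[cyl(.027,.034,0,.085)+[x[0],x[1],0]]}
x,s=fit([(C,r[0]["pixels"],"t")],tm,[.5,-.2],[.01,.01]);print("tin",x,s)
cv2.imwrite("pics/w2.png",v)
E
```

```text
time_s: 14.0
ee_pos: [0.406, -0.201, 0.1107]
orientation: [-3.142, -1.068, -0.006]
contact_force: [-0.3, -0.7, 0.5]
finger_gap: 1.0
[-1.03  0.54  2.49  2.06  1.01 -1.45] [ 0.4060067  -0.20097781  0.11070547]
0.8 [215.7, 136.4, 92.3, 119.6]
tin [ 0.5071612  -0.20483953] [np.float64(0.9642857142857143), 0.964]
```

View pics/w2.png

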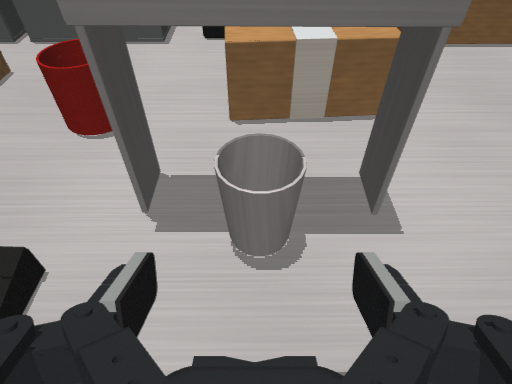

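The tin stands upright and empty at (260,195), fitted at (0.507, -0.205), so it is back in place. Next I plan the bin push.

```bash
cat > t.py <<'E'
from h import *
q,X,R=now();BR=np.array([.4995,.1985]);Rb=rot([0,0,1],.225)
def W(b): return Rb@np.array(b)+[*BR,0]
r=least_squares(lambda p:np.r_[fk(q,p)[0]-X],P0);print((fk(q,P0)[0]-X).round(4))
for p in(1.2,1.4):
    for nm,b in dict(s1=(-.115,.025,.14),s2=(-.03,.025,.14),b0=(-.043,.16,.2),b1=(-.043,.0,.118)).items():
        for ps in(.225,.5):
            Rt=tool(ps,p)
            for s in ik(W(b),Rt,16): print(p,nm,ps,W(b).round(3),s.round(2))
E
python3 t.py
```

```text
[ 0.0159 -0.0245 -0.0246]
1.2 s1 0.225 [0.382 0.197 0.14 ] [ 0.41  0.1   2.3  -0.18  0.38  1.91]
1.2 s1 0.5 [0.382 0.197 0.14 ] [0.33 0.09 2.31 0.17 0.38 1.26]
1.2 s2 0.225 [0.465 0.216 0.14 ] [ 0.37  0.25  2.11 -0.13  0.42  1.83]
1.2 s2 0.5 [0.465 0.216 0.14 ] [0.31 0.24 2.11 0.17 0.42 1.24]
1.2 b0 0.225 [0.422 0.345 0.2  ] [ 0.68  0.23  1.94 -0.27  0.64  2.21]
1.2 b0 0.5 [0.422 0.345 0.2  ] [ 0.62  0.21  1.97 -0.08  0.59  1.75]
1.2 b1 0.225 [0.458 0.189 0.118] [ 0.31  0.26  2.17 -0.1   0.35  1.74]
1.2 b1 0.5 [0.458 0.189 0.118] [0.25 0.26 2.17 0.26 0.36 1.1 ]
1.4 s1 0.225 [0.382 0.197 0.14 ] [ 0.38  0.16  2.17 -0.05  0.64  1.77]
1.4 s1 0.5 [0.382 0.197 0.14 ] [0.35 0.16 2.18 0.04 0.64 1.39]
1.4 s2 0.225 [0.465 0.216 0.14 ] [ 0.36  0.31  1.97 -0.03  0.69  1.73]
1.4 s2 0.5 [0.465 0.216 0.14 ] [0.33 0.31 1.97 0.05 0.69 1.37]
1.4 b0 0.225 [0.422 0.345 0.2  ] [ 0.63  0.3   1.82 -0.09  0.87  2.03]
1.4 b0 0.5 [0.422 0.345 0.2  ] [ 0.61  0.29  1.83 -0.02  0.85  1.69]
1.4 b1 0.225 [0.458 0.189 0.118] [ 0.3   0.32  2.04 -0.02  0.62  1.67]
1.4 b1 0.5 [0.458 0.189 0.118] [0.28 0.32 2.04 0.06 0.62 1.3 ]
```

```bash
cat > t.py <<'E'
from h import *
import json
q,X,R=now();BR=np.array([.4995,.1985]);Rb=rot([0,0,1],.225)
def W(b): return Rb@np.array(b)+[*BR,0]
Rt=tool(.225,1.4,0,-1)
s0=ik(W((-.15,-.15,.3)),Rt,q0=[.1,0,2.,0,.7,-1.4]);print([k.round(2) for k in s0],W((-.15,-.15,.3)))
e=X-fk(q,P0)[0]
for k in range(1,15):
    x,r=fk(q+(s0[0]-q)*k/14,P0);print((x+e*(1-k/14)-X).round(3),Ro.from_matrix(r@R.T).as_rotvec().round(2),"tcp",(x+e*(1-k/14)).round(2))
E
python3 t.py
```

```text
[array([-0.11, -0.13,  2.03,  0.06,  1.08, -1.93])] [0.38674684 0.01881493 0.3       ]
[0.024 0.038 0.02 ] [-0.11 -0.03  0.22] tcp [ 0.43 -0.16  0.13]
[0.039 0.077 0.038] [-0.22 -0.06  0.44] tcp [ 0.44 -0.12  0.15]
[0.046 0.116 0.052] [-0.34 -0.09  0.66] tcp [ 0.45 -0.09  0.16]
[0.047 0.152 0.065] [-0.46 -0.13  0.88] tcp [ 0.45 -0.05  0.18]
[0.042 0.183 0.074] [-0.58 -0.16  1.09] tcp [ 0.45 -0.02  0.19]
[0.033 0.209 0.082] [-0.71 -0.19  1.3 ] tcp [0.44 0.01 0.19]
[0.021 0.228 0.089] [-0.84 -0.22  1.5 ] tcp [0.43 0.03 0.2 ]
[0.009 0.242 0.096] [-0.98 -0.24  1.7 ] tcp [0.41 0.04 0.21]
[-0.002  0.249  0.104] [-1.12 -0.26  1.89] tcp [0.4  0.05 0.22]
[-0.011  0.25   0.113] [-1.27 -0.27  2.08] tcp [0.39 0.05 0.22]
[-0.018  0.246  0.126] [-1.42 -0.28  2.25] tcp [0.39 0.04 0.24]
[-0.021  0.24   0.142] [-1.58 -0.27  2.42] tcp [0.38 0.04 0.25]
[-0.021  0.23   0.163] [-1.75 -0.25  2.57] tcp [0.38 0.03 0.27]
[-0.018  0.22   0.189] [ 1.71  0.18 -2.4 ] tcp [0.39 0.02 0.3 ]
```

```bash
python3 -m handwheel '[{"offset":[0,0.02,0.03],"dr":[-0.06,-0.02,0.12],"jaw":0.0854},{"offset":[0,0.05,0.06],"dr":[-0.13,-0.04,0.26],"jaw":0.04},{"offset":[0.01,0.08,0.09],"dr":[-0.2,-0.05,0.39],"jaw":0},{"offset":[0.01,0.1,0.11],"dr":[-0.26,-0.07,0.52],"jaw":0},{"offset":[0.02,0.12,0.12],"dr":[-0.34,-0.09,0.66],"jaw":0},{"offset":[0.02,0.14,0.13],"dr":[-0.4,-0.11,0.77],"jaw":0},{"offset":[0.02,0.15,0.14],"dr":[-0.46,-0.13,0.88],"jaw":0},{"offset":[0.02,0.16,0.15],"dr":[-0.52,-0.15,1.0],"jaw":0}]'
python3 t.py
```

```text
time_s: 14.9
ee_pos: [0.4247, -0.0406, 0.2618]
orientation: [2.386, -0.786, 1.64]
contact_force: [0.2, 0.4, -0.4]
finger_gap: -0.003
[array([-0.11, -0.13,  2.03,  0.06,  1.08, -1.93])] [0.38674684 0.01881493 0.3       ]
[-0.005  0.017 -0.003] [-0.1  -0.01  0.13] tcp [ 0.42 -0.02  0.26]
[-0.012  0.032 -0.005] [-0.19 -0.02  0.26] tcp [ 0.41 -0.01  0.26]
[-0.018  0.044 -0.008] [-0.29 -0.04  0.38] tcp [0.41 0.   0.25]
[-0.025  0.054 -0.009] [-0.38 -0.06  0.51] tcp [0.4  0.01 0.25]
[-0.031  0.061 -0.01 ] [-0.47 -0.08  0.64] tcp [0.39 0.02 0.25]
[-0.037  0.066 -0.011] [-0.57 -0.1   0.77] tcp [0.39 0.03 0.25]
[-0.042  0.069 -0.01 ] [-0.66 -0.13  0.89] tcp [0.38 0.03 0.25]
[-0.045  0.07  -0.008] [-0.76 -0.15  1.02] tcp [0.38 0.03 0.25]
[-0.048  0.07  -0.004] [-0.85 -0.18  1.14] tcp [0.38 0.03 0.26]
[-0.049  0.069  0.001] [-0.94 -0.21  1.26] tcp [0.38 0.03 0.26]
[-0.048  0.067  0.008] [-1.04 -0.24  1.38] tcp [0.38 0.03 0.27]
[-0.046  0.065  0.016] [-1.13 -0.27  1.5 ] tcp [0.38 0.02 0.28]
[-0.043  0.062  0.026] [-1.23 -0.3   1.62] tcp [0.38 0.02 0.29]
[-0.038  0.059  0.038] [-1.33 -0.33  1.73] tcp [0.39 0.02 0.3 ]
```

```bash
python3 -m handwheel '[{"offset":[-0.005,0.017,0.01],"dr":[-0.09,-0.01,0.12],"jaw":0},{"offset":[-0.012,0.032,0.015],"dr":[-0.17,-0.02,0.24],"jaw":0},{"offset":[-0.018,0.044,0.02],"dr":[-0.26,-0.03,0.35],"jaw":0},{"offset":[-0.025,0.054,0.03],"dr":[-0.35,-0.05,0.47],"jaw":0},{"offset":[-0.031,0.061,0.03],"dr":[-0.43,-0.07,0.58],"jaw":0},{"offset":[-0.037,0.066,0.03],"dr":[-0.52,-0.09,0.7],"jaw":0},{"offset":[-0.042,0.069,0.035],"dr":[-0.6,-0.11,0.81],"jaw":0},{"offset":[-0.045,0.07,0.038],"dr":[-0.68,-0.13,0.92],"jaw":0}]'
python3 t.py
```

```text
time_s: 15.7
ee_pos: [0.3798, 0.0299, 0.3002]
orientation: [2.608, -0.144, 2.497]
contact_force: [-0.7, -1.1, -0.0]
finger_gap: 0.0
[array([-0.11, -0.13,  2.03,  0.06,  1.08, -1.93])] [0.38674684 0.01881493 0.3       ]
[-0.002  0.    -0.002] [-0.05 -0.01  0.06] tcp [0.38 0.03 0.3 ]
[-0.003 -0.    -0.005] [-0.09 -0.02  0.11] tcp [0.38 0.03 0.3 ]
[-0.004 -0.001 -0.006] [-0.13 -0.04  0.17] tcp [0.38 0.03 0.29]
[-0.005 -0.001 -0.008] [-0.18 -0.05  0.23] tcp [0.37 0.03 0.29]
[-0.006 -0.002 -0.009] [-0.22 -0.06  0.29] tcp [0.37 0.03 0.29]
[-0.006 -0.003 -0.009] [-0.27 -0.08  0.35] tcp [0.37 0.03 0.29]
[-0.005 -0.004 -0.01 ] [-0.31 -0.09  0.41] tcp [0.37 0.03 0.29]
[-0.005 -0.005 -0.009] [-0.35 -0.11  0.47] tcp [0.38 0.02 0.29]
[-0.004 -0.006 -0.009] [-0.39 -0.12  0.53] tcp [0.38 0.02 0.29]
[-0.002 -0.007 -0.008] [-0.44 -0.14  0.59] tcp [0.38 0.02 0.29]
[-0.    -0.008 -0.007] [-0.48 -0.15  0.65] tcp [0.38 0.02 0.29]
[ 0.002 -0.01  -0.005] [-0.52 -0.17  0.71] tcp [0.38 0.02 0.3 ]
[ 0.004 -0.01  -0.003] [-0.56 -0.18  0.77] tcp [0.38 0.02 0.3 ]
[ 0.007 -0.011 -0.   ] [-0.61 -0.2   0.83] tcp [0.39 0.02 0.3 ]
```

```bash
python3 -m handwheel '[{"offset":[-0.005,0.01,0],"dr":[-0.08,-0.03,0.11],"jaw":0},{"offset":[-0.01,0.03,0],"dr":[-0.16,-0.05,0.21],"jaw":0},{"offset":[-0.02,0.06,0],"dr":[-0.24,-0.07,0.32],"jaw":0},{"offset":[-0.02,0.09,-0.01],"dr":[-0.31,-0.1,0.42],"jaw":0},{"offset":[-0.015,0.12,-0.03],"dr":[-0.39,-0.12,0.53],"jaw":0},{"offset":[-0.01,0.15,-0.06],"dr":[-0.47,-0.15,0.64],"jaw":0},{"offset":[-0.01,0.165,-0.1],"dr":[-0.54,-0.18,0.74],"jaw":0},{"offset":[-0.01,0.165,-0.13],"dr":[-0.61,-0.2,0.83],"jaw":0}]'
cat > t2.py <<'E'
from h import *
q,X,R=now();BR=np.array([.4995,.1985]);Rb=rot([0,0,1],.225)
b=Rb.T@(X-[*BR,0]);print("bracket tcp",b.round(4),"q",q.round(2),"drot",Ro.from_matrix(tool(.225,1.4,0,-1)@R.T).as_rotvec().round(3),"F",env.get_state()["contact_force"].round(1),"bracket x axis",Rb[:,0].round(3),"y",Rb[:,1].round(3))
E
python3 t2.py
```

```text
time_s: 16.5
ee_pos: [0.369, 0.1973, 0.1685]
orientation: [-3.137, 0.177, -2.91]
contact_force: [-0.0, -0.6, -0.1]
finger_gap: -0.0
bracket tcp [-0.1275  0.0279  0.1685] q [ 0.4   0.13  2.14 -0.05  0.7  -1.36] drot [ 0.003  0.007 -0.006] F [-0.  -0.6 -0.1] bracket x axis [0.975 0.223 0.   ] y [-0.223  0.975  0.   ]
```

```bash
python3 -m handwheel '[{"offset":[0.005,0.001,-0.03],"dr":[0,0,0],"jaw":0},{"offset":[0.024,0.006,-0.043],"dr":[0,0,0],"jaw":0},{"offset":[0.044,0.01,-0.043],"dr":[0,0,0],"jaw":0},{"offset":[0.054,0.012,-0.041],"dr":[0,0,0],"jaw":0},{"offset":[0.061,0.014,-0.038],"dr":[0,0,0],"jaw":0},{"offset":[0.068,0.0155,-0.035],"dr":[0,0,0],"jaw":0},{"offset":[0.074,0.017,-0.032],"dr":[0,0,0],"jaw":0},{"offset":[0.08,0.018,-0.03],"dr":[0,0,0],"jaw":0}]';python3 t2.py
```

```text
time_s: 17.3
ee_pos: [0.4494, 0.2155, 0.1392]
orientation: [-3.137, 0.178, -2.91]
contact_force: [-0.2, 1.0, 0.2]
finger_gap: -0.002
bracket tcp [-0.045   0.0277  0.1392] q [ 0.37  0.32  1.98 -0.05  0.67 -1.4 ] drot [ 0.002  0.008 -0.006] F [-0.2  1.   0.2] bracket x axis [0.975 0.223 0.   ] y [-0.223  0.975  0.   ]
```

```bash
python3 -m handwheel '[{"offset":[0.004,0.001,0.001],"dr":[0,0,0],"jaw":0},{"offset":[0.008,0.002,0.002],"dr":[0,0,0],"jaw":0},{"offset":[0.01,0.0025,0.002],"dr":[0,0,0],"jaw":0}]';python3 t2.py;python3 -m handwheel '[{"offset":[0.002,0.0005,0],"dr":[0,0,0],"jaw":0}]';python3 t2.py
```

```text
time_s: 17.6
ee_pos: [0.4598, 0.218, 0.1413]
orientation: [-3.138, 0.178, -2.91]
contact_force: [-0.7, 1.3, 0.4]
finger_gap: 0.001
bracket tcp [-0.0343  0.0279  0.1413] q [ 0.37  0.33  1.96 -0.04  0.68 -1.4 ] drot [ 0.002  0.008 -0.006] F [-0.7  1.3  0.4] bracket x axis [0.975 0.223 0.   ] y [-0.223  0.975  0.   ]
time_s: 17.7
ee_pos: [0.4619, 0.2185, 0.1413]
orientation: [-3.137, 0.178, -2.91]
contact_force: [-0.8, -0.2, -0.1]
finger_gap: 0.0
bracket tcp [-0.0322  0.0279  0.1413] q [ 0.37  0.33  1.95 -0.04  0.68 -1.4 ] drot [ 0.002  0.008 -0.006] F [-0.8 -0.2 -0.1] bracket x axis [0.975 0.223 0.   ] y [-0.223  0.975  0.   ]
```

```bash
cat > chk.py <<'E'
from h import *
import sys
O=[]
ims={}
for c in("side","top"):
    ims[c]=env.grab_frame(c);r=env.silhouettes(c,"bin")
    if r: O.append((cam(c),r[0]["pixels"],c));print(c,r[0]["score"],r[0]["extent"])
for th in(0,.05,.1,.2,.3,.43): print(th,[round(float(iou(mask(C,place(binp(th),.4995,.1985,.225))>0,m)),3) for C,m,_ in O])
a=cv2.resize(ims["side"][70:210,170:300,::-1],(500,538),interpolation=2)
cv2.imwrite(sys.argv[1],a)
E
python3 chk.py pics/s3.png
```

```text
side 0.93 [214.5, 104.7, 58.2, 67.0]
top 0.64 [146.5, 159.7, 73.4, 62.9]
0 [0.919, 0.714]
0.05 [0.923, 0.708]
0.1 [0.883, 0.68]
0.2 [0.785, 0.605]
0.3 [0.689, 0.525]
0.43 [0.608, 0.475]
```

View pics/s3.png

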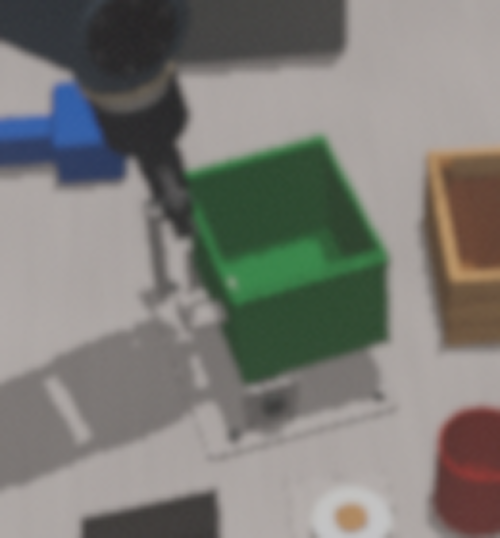

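The picture shows the bin almost upright (θ about 0.03) and the catch visible at (200,310). I push on until the stop answers.

```bash
for i in 1 2; do python3 -m handwheel '[{"offset":[0.002,0.0005,0],"dr":[0,0,0],"jaw":0}]' | grep -E "ee_pos|force"; done; python3 -m handwheel '[{"offset":[0.001,0.0003,0],"dr":[0,0,0],"jaw":0},{"offset":[0.002,0.0005,0],"dr":[0,0,0],"jaw":0}]'
```

```text
ee_pos: [0.4635, 0.219, 0.1412]
contact_force: [0.2, -0.1, -0.3]
ee_pos: [0.4655, 0.2195, 0.1412]
contact_force: [-0.4, -0.4, -0.5]
time_s: 18.3
ee_pos: [0.4672, 0.2199, 0.141]
orientation: [-3.137, 0.176, -2.91]
contact_force: [-5.5, -1.6, 4.7]
finger_gap: -0.002
```

Force is building at the stop. I nudge a bit more.

```bash
python3 -m handwheel '[{"offset":[0.002,0.0005,0],"dr":[0,0,0],"jaw":0}]' | grep -E "ee_pos|force"; python3 -m handwheel '[{"offset":[0.001,0.0003,0],"dr":[0,0,0],"jaw":0}]' | grep -E "ee_pos|force";python3 t2.py; env | true
python3 - <<'E'
from h import *
O=[]
for c in("side","top"):
    env.grab_frame(c);r=env.silhouettes(c,"bin");O.append((cam(c),r[0]["pixels"]))
for th in(-.02,0,.02,.04,.06): print(th,[round(float(iou(mask(C,place(binp(th),.4995,.1985,.225))>0,m)),3) for C,m in O])
E
```

```text
ee_pos: [0.4675, 0.22, 0.1406]
contact_force: [-17.9, -3.4, 11.7]
ee_pos: [0.4672, 0.2199, 0.1402]
contact_force: [-6.5, -2.4, 4.4]
bracket tcp [-0.0267  0.0281  0.1402] q [ 0.36  0.35  1.93 -0.04  0.7  -1.41] drot [ 0.005 -0.001 -0.006] F [-6.5 -2.4  4.4] bracket x axis [0.975 0.223 0.   ] y [-0.223  0.975  0.   ]
-0.02 [0.931, 0.692]
0 [0.919, 0.689]
0.02 [0.908, 0.678]
0.04 [0.889, 0.668]
0.06 [0.873, 0.657]
```

Force rose to 18 N, so the bin is at its stop. Now I back off, go round in front of the bar and to its outer side.

```bash
python3 -m handwheel '[{"offset":[-0.04,-0.009,0],"dr":[0,0,0],"jaw":0},{"offset":[-0.081,-0.018,0.01],"dr":[0,0,0],"jaw":0},{"offset":[-0.09,0.01,0.05],"dr":[0,0,0],"jaw":0},{"offset":[-0.102,0.05,0.07],"dr":[0,0,0],"jaw":0},{"offset":[-0.11,0.09,0.07],"dr":[0,0,0],"jaw":0},{"offset":[-0.118,0.12,0.07],"dr":[0,0,0],"jaw":0},{"offset":[-0.08,0.128,0.07],"dr":[0,0,0],"jaw":0},{"offset":[-0.045,0.135,0.07],"dr":[0,0,0],"jaw":0}]';python3 t2.py; python3 chk.py pics/s4.png
```

```text
time_s: 19.5
ee_pos: [0.4227, 0.3565, 0.2104]
orientation: [-3.137, 0.169, -2.907]
contact_force: [-0.4, -0.7, 0.1]
finger_gap: 0.003
bracket tcp [-0.0397  0.1711  0.2104] q [ 0.65  0.31  1.77 -0.09  0.91 -1.1 ] drot [ 0.005 -0.    -0.009] F [-0.4 -0.7  0.1] bracket x axis [0.975 0.223 0.   ] y [-0.223  0.975  0.   ]
side 0.76 [221.1, 104.8, 51.5, 66.4]
top 0.8 [147.6, 157.6, 72.5, 63.3]
0 [0.942, 0.911]
0.05 [0.905, 0.89]
0.1 [0.864, 0.861]
0.2 [0.769, 0.778]
0.3 [0.671, 0.687]
0.43 [0.579, 0.617]
```

View pics/s4.png

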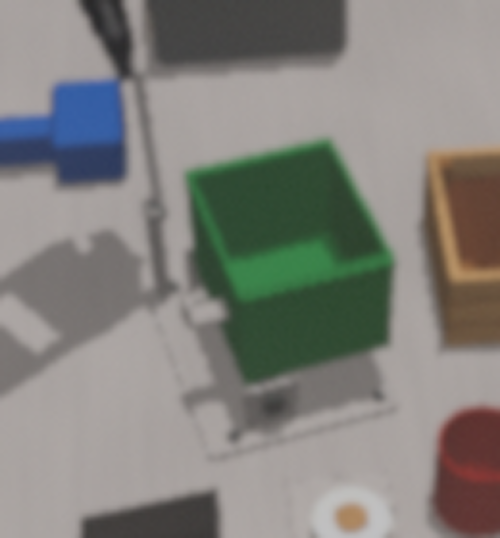

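The bin stays upright with nothing touching it. The bar is still raised from (155,210) to (135,75), with the fingertips just outside it. I refit the bracket with the bin at zero for a better x.

Run:
```python
from h import *
O=[]
for c in("side","top"):
    env.grab_frame(c);r=env.silhouettes(c,"bin");O.append((cam(c),r[0]["pixels"],"b"))
print(fit(O,lambda x:{"b":place(binp(0),*x)},[.4995,.1985,.225],[.01,.01,.05]))
r=env.silhouettes("top","bar");print([(round(float(k["score"]),2),list(map(int,k["extent"]))) for k in r[:2]])
env.grab_frame("wrist");r=env.silhouettes("wrist","bar");print([(round(float(k["score"]),2),list(map(int,k["extent"]))) for k in r[:2]])
```

```text
(array([0.50148328, 0.19924917, 0.21284047]), [np.float64(1.8748049723442548), 0.96, 0.915])
[]
[(0.8, [71, 168, 95, 169])]
```

```bash
python3 -m handwheel '[{"offset":[0.006,-0.029,0],"dr":[0,0,0],"jaw":0},{"offset":[0.009,-0.042,0.002],"dr":[0,0,0],"jaw":0},{"offset":[0.012,-0.055,0.002],"dr":[0,0,0],"jaw":0},{"offset":[0.015,-0.07,0],"dr":[0,0,0],"jaw":0},{"offset":[0.018,-0.084,-0.003],"dr":[0,0,0],"jaw":0},{"offset":[0.021,-0.097,-0.009],"dr":[0,0,0],"jaw":0},{"offset":[0.024,-0.11,-0.016],"dr":[0,0,0],"jaw":0},{"offset":[0.028,-0.131,-0.037],"dr":[0,0,0],"jaw":0}]';python3 t2.py; python3 chk.py pics/s5.png
```

```text
time_s: 20.85
ee_pos: [0.4511, 0.2239, 0.1745]
orientation: [-3.138, 0.172, -2.909]
contact_force: [1.5, 1.2, -0.4]
finger_gap: 0.0
bracket tcp [-0.0415  0.0356  0.1745] q [ 0.38  0.27  1.94 -0.04  0.76 -1.39] drot [ 0.004  0.003 -0.006] F [ 1.5  1.2 -0.4] bracket x axis [0.975 0.223 0.   ] y [-0.223  0.975  0.   ]
side 0.89 [217.5, 104.0, 55.8, 69.7]
top 0.77 [147.9, 158.5, 72.3, 66.3]
0 [0.936, 0.746]
0.05 [0.896, 0.718]
0.1 [0.857, 0.69]
0.2 [0.764, 0.612]
0.3 [0.669, 0.531]
0.43 [0.58, 0.479]
```

View pics/s5.png

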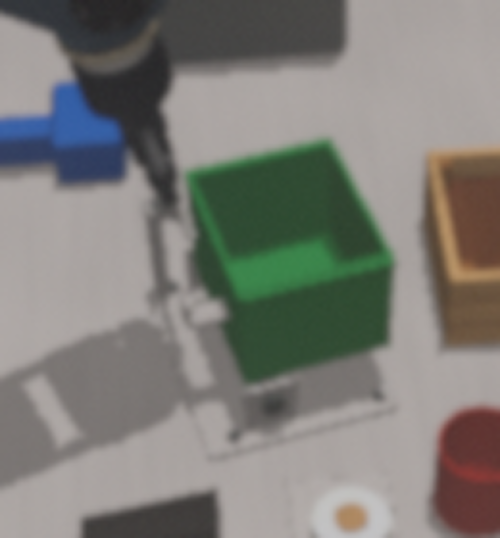

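The raised bar at (145,130) is gone and it now lies inclined under the fingertip near (170,235). I press it down the rest of the way.

```bash
python3 -m handwheel '[{"offset":[0.002,-0.008,-0.014],"dr":[0,0,0],"jaw":0},{"offset":[0.003,-0.0146,-0.0275],"dr":[0,0,0],"jaw":0},{"offset":[0.004,-0.018,-0.042],"dr":[0,0,0],"jaw":0},{"offset":[0.004,-0.02,-0.053],"dr":[0,0,0],"jaw":0},{"offset":[0.004,-0.02,-0.057],"dr":[0,0,0],"jaw":0},{"offset":[0.004,-0.02,-0.059],"dr":[0,0,0],"jaw":0}]';python3 t2.py
```

```text
time_s: 21.65
ee_pos: [0.4545, 0.2043, 0.1166]
orientation: [-3.137, 0.17, -2.91]
contact_force: [-20.5, -9.7, 50.5]
finger_gap: -0.002
bracket tcp [-0.0425  0.0156  0.1166] q [ 0.34  0.36  2.   -0.04  0.62 -1.43] drot [ 0.005  0.    -0.005] F [-20.5  -9.7  50.5] bracket x axis [0.975 0.223 0.   ] y [-0.223  0.975  0.   ]
```

The bar has bottomed out at z = 0.117, where 0.118 was expected. I lift off straight up and check.

```bash
python3 -m handwheel '[{"offset":[-0.001,0,0.01],"dr":[0,0,0],"jaw":0},{"offset":[-0.02,-0.005,0.05],"dr":[0,0,0],"jaw":0},{"offset":[-0.05,-0.02,0.1],"dr":[0,0,0],"jaw":0},{"offset":[-0.07,-0.06,0.13],"dr":[0,0,0],"jaw":0},{"offset":[-0.07,-0.11,0.15],"dr":[0,0,0],"jaw":0},{"offset":[-0.07,-0.16,0.15],"dr":[0,0,0],"jaw":0}]';python3 - <<'E'
from h import *
s=env.grab_frame("side")[:,:,::-1];t=env.grab_frame("top")[:,:,::-1]
O=[]
for c in("side","top"):
    r=env.silhouettes(c,"bin");O.append((cam(c),r[0]["pixels"],c))
for th in(0,.05,.1): print(th,[round(float(iou(mask(C,place(binp(th),.5015,.1992,.213))>0,m)),3) for C,m,_ in O])
B=(.5015,.1992,.213)
h=place([np.array([[-.043,.1,.112],[-.043,-.048,.112]])],*B)[0]
S=O[0][0];T=O[1][0]
print("bar closed pred side",proj(S,h).round(0).tolist(),"top",proj(T,h).round(0).tolist())
w=np.zeros((560,800,3),np.uint8);w[:560,:400]=cv2.resize(s[90:202,190:270],(400,560),interpolation=2);w[:300,400:]=cv2.resize(t[155:245,130:250],(400,300),interpolation=2);w[300:560,400:]=cv2.resize(t[150:280,220:420],(400,260),interpolation=2)
cv2.imwrite("pics/f.png",w)
E
```

```text
time_s: 22.25
ee_pos: [0.385, 0.0578, 0.2685]
orientation: [-3.135, 0.175, -2.907]
contact_force: [2.6, -0.1, -0.2]
finger_gap: 0.005
0 [0.966, 0.938]
0.05 [0.928, 0.929]
0.1 [0.88, 0.898]
bar closed pred side [[211.0, 124.0], [222.0, 152.0]] top [[156.0, 226.0], [205.0, 215.0]]
```

View pics/f.png

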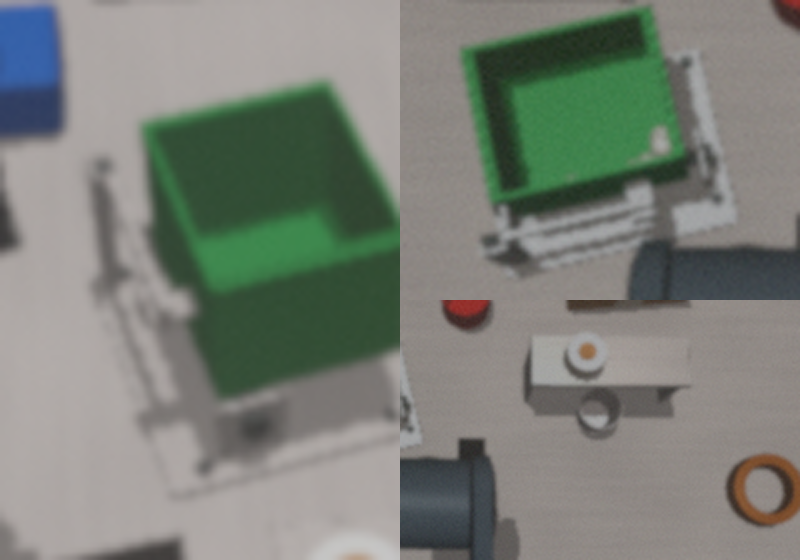

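```bash
python3 -c "
from plant import env
print(env.job_done())"
```

```text
the job is handed in; nothing more can be done
None
```

I took the tin out of the stall and poured it into the leaning bin. I then put the tin back, pushed the bin to its stop and swung the latch bar down into the catch. I handed the job in at about 22 s of the 72 s allowed.

- **Tin:** the wrist picture after release showed it upright and empty at (0.507, -0.205). It had stood at (0.509, -0.205) before.
- **Balls:** after the pour I could make out five or six separate balls in the bin. Two of them overlapped in the picture, so I did not count six for certain. None showed on the table, and the tin was empty.
- **Bin:** at the stop the push force rose to about 18 N. With nothing touching it afterwards, the outline from both fixed cameras fitted best at zero tilt (0.97 side, 0.94 top).
- **Latch bar:** it bottomed out with the fingertip at z = 0.117 m, where 0.118 m was expected. In the last pictures it lay where a closed bar should be. The networks did not find the bar in the top picture, so I judged this by eye and by height.
- **Force:** the fingertips pressed the bar with about 50 N (about 55 N with the sideways part) at the end. That is below the 120 N wrist limit but harder than needed. The 40 N limit is for the arm and gripper body; I pressed only with the fingertips.
- **Bystanders:** I touched none, and those in view showed no change.

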